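Load and close the tube squaring fixture

TASK

Load the squaring fixture for tack-welding: swing its clamping lever back to free it, draw the carriage right back to the stop, lay each sound tube piece in a lane of saddles of its own, slide the carriage fully home so that it squares the tubes flush against the fence, and only then swing the lever out again to lock it. Lay the pieces that carry the inspector's round magnet tag flat in the reject tray, whenever it suits you. Leave the spray can, the wire brush and the magnetic square where they are.

Things in the scene. Friction and masses are not known exactly. Their poses are not given: they have to be found in the camera images.
- fixture: Squaring fixture, fixed to the table: aluminium plate 360 x 260 x 12 mm, a steel fence across its far end, three lanes of saddles up to the fence, and rails with a carriage in the near half. x points from the carriage to the fence, y left, z up. Origin on the table: plate x -210 to +150, y -130 to +130 mm; fence face at x = +120 mm, top 68 mm above the table.
- lane_left (a point): Centre of a tube lying in the left lane with its end flush on the fence, 50 mm above the table; x along the lane to the fence. A lane is two steel U-saddles, 12 mm thick along x, 52 mm either side of this point: floors 30 mm above the table, cheeks 45 mm apart, flared tops ending 56 mm above the table. Between the saddles the tube's sides are free. Lanes are 80 mm apart.
- lane_middle (a point): Centre of a tube lying in the middle lane with its end flush on the fence, 50 mm above the table; x along the lane to the fence. A lane is two steel U-saddles, 12 mm thick along x, 52 mm either side of this point: floors 30 mm above the table, cheeks 45 mm apart, flared tops ending 56 mm above the table. Between the saddles the tube's sides are free. A tube may lie on any side, either end first.
- lane_right (a point): Centre of a tube lying in the right lane with its end flush on the fence, 50 mm above the table; x along the lane to the fence. A lane is two steel U-saddles, 12 mm thick along x, 52 mm either side of this point: floors 30 mm above the table, cheeks 45 mm apart, flared tops ending 56 mm above the table. Between the saddles the tube's sides are free. With the carriage back a tube has 61 mm to spare.
- carriage (a joint): Carriage position along the fixture's x, m: 0 at the back stop (nearest the robot), 0.060 at the home stop; starts closed or nearly so. Its front is a steel pusher bar across all lanes, 236 mm wide, 30 to 64 mm above the table; when home, 141 mm from the fence, 1 mm more than a tube. It slides stiffly (5 N, plus 1 to 5 N per tube pushed) and stays where left.
- carriage_handle (a point): Centre of the carriage handle: a level black bar along the fixture's y, 100 mm long, 18 x 18 mm, 103 mm above the table, 50 mm behind the pusher bar's front face, on two 12 mm posts 32 mm either side of its centre. 44 mm of air under it, down to the carriage block (top 50 mm above the table). It can be pinched from above, fingers closing along the fixture's x.
- clamp_lever (a joint): Angle of the clamping lever on the carriage, rad, about a vertical axis: 0 = free, pointing back towards the robot (the fixture's -x); turns anticlockwise seen from above to its stop at 1.5 = locked, pointing out to the right (the fixture's -y). Starts locked or nearly so, turns stiffly (0.12 N m), stays where left. It rides on the carriage but does not itself hold it.
- lever_pivot (a point): The clamping lever's pivot axis, on the carriage, 50 mm behind the pusher bar's front face and 55 mm to the right of the carriage's middle; the point is 83 mm above the table.
- lever_tip (a point): The free end of the clamping lever: a round black bar 15 mm thick, 70 mm from the pivot axis, 85 mm above the table (the bar slopes gently: 81 mm at 30 mm from the pivot). Under it there are 20 mm of air or more, down to the carriage block; in front of it is the pusher bar (top 64 mm above the table). It can be pushed sideways with closed fingers.
- tube_a: A piece of bare steel square tube, 140 mm long, 40 x 40 mm, about 0.5 kg; may be absent. Origin at its centre, x along its length. Starts flat on the table left of the fixture. Nothing is stuck on it: a sound piece.
- tube_b: A piece of bare steel square tube, 140 mm long, 40 x 40 mm, about 0.5 kg; may be absent. Origin at its centre, x along its length. Starts flat on the table left of the fixture. Nothing is stuck on it: a sound piece.
- tube_c: A piece of bare steel square tube, 140 mm long, 40 x 40 mm, about 0.5 kg; may be absent. Origin at its centre, x along its length. Starts flat on the table left of the fixture. Nothing is stuck on it: a sound piece.
- tagged_a: A piece of bare steel square tube, 140 mm long, 40 x 40 mm, about 0.5 kg; may be absent. Origin at its centre, x along its length. Starts flat on the table left of the fixture. A round black magnet tag (34 mm across, 6 mm thick) is stuck fast on its upper face, 45 mm from its centre towards +x: a rejected piece.
- tagged_b: A piece of bare steel square tube, 140 mm long, 40 x 40 mm, about 0.5 kg; may be absent. Origin at its centre, x along its length. Starts flat on the table left of the fixture. A round black magnet tag (34 mm across, 6 mm thick) is stuck fast on its upper face, 45 mm from its centre towards +x: a rejected piece.
- reject_tray_in (a point): Centre of the inner floor of the reject tray, a fixed grey open tray at the right of the fixture: inside 180 mm along its x by 170 mm along its y, floor 5 mm above the table, walls 5 mm thick with their tops 32 mm above the table. Its axes are those of the tray. Two tubes fit side by side lying along its y.
- spray_can: Bystander: an aluminium spray can, 64 mm across, 170 mm high, standing right and beyond the fixture. Origin at the centre of its underside. Leave it where it is.
- wire_brush: Bystander: a wire scratch brush with a wooden back, 210 mm long, 26 mm wide, 34 mm high, lying beyond the fence. Origin on the table under its middle. Leave it where it is.
- magnet_square: Bystander: a grey magnetic welding square, 100 x 85 x 18 mm, lying beyond the tubes. Origin on the table under it. Leave it where it is.
Mind the look-alikes: they are no part of the job. Leave any pink look-alike of the tagged_a alone. Leave any red look-alike of the tube_a alone.

How it is judged (in metres and radians):
On the way, in this order (a step that is already met when the one before it is completed fails the run):
1. the clamping lever is swung back to free (within 0.3 rad of its stop) (value of joint clamp_lever below 0.3 rad), for 0.2 s.
2. the carriage is drawn right back to its back stop (within 4 mm) (value of joint carriage below 0.004 m), for 0.2 s.
3. every sound tube lies in a lane of its own, down in both saddles, with the carriage still clear (((x of tube_a in the frame of lane_left between -0.063 and 0.004 m and y of tube_a in the frame of lane_left between -0.005 and 0.005 m and z of tube_a in the frame of lane_left between -0.004 and 0.005 m and angle between the x axis of tube_a and the x axis of lane_left, either way round below 0.09 rad) or (x of tube_a in the frame of lane_middle between -0.063 and 0.004 m and y of tube_a in the frame of lane_middle between -0.005 and 0.005 m and z of tube_a in the frame of lane_middle between -0.004 and 0.005 m and angle between the x axis of tube_a and the x axis of lane_middle, either way round below 0.09 rad) or (x of tube_a in the frame of lane_right between -0.063 and 0.004 m and y of tube_a in the frame of lane_right between -0.005 and 0.005 m and z of tube_a in the frame of lane_right between -0.004 and 0.005 m and angle between the x axis of tube_a and the x axis of lane_right, either way round below 0.09 rad)) and ((x of tube_b in the frame of lane_left between -0.063 and 0.004 m and y of tube_b in the frame of lane_left between -0.005 and 0.005 m and z of tube_b in the frame of lane_left between -0.004 and 0.005 m and angle between the x axis of tube_b and the x axis of lane_left, either way round below 0.09 rad) or (x of tube_b in the frame of lane_middle between -0.063 and 0.004 m and y of tube_b in the frame of lane_middle between -0.005 and 0.005 m and z of tube_b in the frame of lane_middle between -0.004 and 0.005 m and angle between the x axis of tube_b and the x axis of lane_middle, either way round below 0.09 rad) or (x of tube_b in the frame of lane_right between -0.063 and 0.004 m and y of tube_b in the frame of lane_right between -0.005 and 0.005 m and z of tube_b in the frame of lane_right between -0.004 and 0.005 m and angle between the x axis of tube_b and the x axis of lane_right, either way round below 0.09 rad)) and ((x of tube_c in the frame of lane_left between -0.063 and 0.004 m and y of tube_c in the frame of lane_left between -0.005 and 0.005 m and z of tube_c in the frame of lane_left between -0.004 and 0.005 m and angle between the x axis of tube_c and the x axis of lane_left, either way round below 0.09 rad) or (x of tube_c in the frame of lane_middle between -0.063 and 0.004 m and y of tube_c in the frame of lane_middle between -0.005 and 0.005 m and z of tube_c in the frame of lane_middle between -0.004 and 0.005 m and angle between the x axis of tube_c and the x axis of lane_middle, either way round below 0.09 rad) or (x of tube_c in the frame of lane_right between -0.063 and 0.004 m and y of tube_c in the frame of lane_right between -0.005 and 0.005 m and z of tube_c in the frame of lane_right between -0.004 and 0.005 m and angle between the x axis of tube_c and the x axis of lane_right, either way round below 0.09 rad)) and value of joint carriage below 0.05 m), for 0.2 s.
4. the carriage is fully home (within 3 mm) with every sound tube flush on the fence and the lever not yet locked (((x of tube_a in the frame of lane_left between -0.004 and 0.004 m and y of tube_a in the frame of lane_left between -0.005 and 0.005 m and z of tube_a in the frame of lane_left between -0.004 and 0.005 m and angle between the x axis of tube_a and the x axis of lane_left, either way round below 0.09 rad) or (x of tube_a in the frame of lane_middle between -0.004 and 0.004 m and y of tube_a in the frame of lane_middle between -0.005 and 0.005 m and z of tube_a in the frame of lane_middle between -0.004 and 0.005 m and angle between the x axis of tube_a and the x axis of lane_middle, either way round below 0.09 rad) or (x of tube_a in the frame of lane_right between -0.004 and 0.004 m and y of tube_a in the frame of lane_right between -0.005 and 0.005 m and z of tube_a in the frame of lane_right between -0.004 and 0.005 m and angle between the x axis of tube_a and the x axis of lane_right, either way round below 0.09 rad)) and ((x of tube_b in the frame of lane_left between -0.004 and 0.004 m and y of tube_b in the frame of lane_left between -0.005 and 0.005 m and z of tube_b in the frame of lane_left between -0.004 and 0.005 m and angle between the x axis of tube_b and the x axis of lane_left, either way round below 0.09 rad) or (x of tube_b in the frame of lane_middle between -0.004 and 0.004 m and y of tube_b in the frame of lane_middle between -0.005 and 0.005 m and z of tube_b in the frame of lane_middle between -0.004 and 0.005 m and angle between the x axis of tube_b and the x axis of lane_middle, either way round below 0.09 rad) or (x of tube_b in the frame of lane_right between -0.004 and 0.004 m and y of tube_b in the frame of lane_right between -0.005 and 0.005 m and z of tube_b in the frame of lane_right between -0.004 and 0.005 m and angle between the x axis of tube_b and the x axis of lane_right, either way round below 0.09 rad)) and ((x of tube_c in the frame of lane_left between -0.004 and 0.004 m and y of tube_c in the frame of lane_left between -0.005 and 0.005 m and z of tube_c in the frame of lane_left between -0.004 and 0.005 m and angle between the x axis of tube_c and the x axis of lane_left, either way round below 0.09 rad) or (x of tube_c in the frame of lane_middle between -0.004 and 0.004 m and y of tube_c in the frame of lane_middle between -0.005 and 0.005 m and z of tube_c in the frame of lane_middle between -0.004 and 0.005 m and angle between the x axis of tube_c and the x axis of lane_middle, either way round below 0.09 rad) or (x of tube_c in the frame of lane_right between -0.004 and 0.004 m and y of tube_c in the frame of lane_right between -0.005 and 0.005 m and z of tube_c in the frame of lane_right between -0.004 and 0.005 m and angle between the x axis of tube_c and the x axis of lane_right, either way round below 0.09 rad)) and value of joint carriage above 0.057 m and value of joint clamp_lever below 1.2 rad), for 0.2 s.
5. the clamping lever is swung out to its stop with the carriage home (value of joint clamp_lever above 1.35 rad and value of joint carriage above 0.057 m), for 0.2 s.
At the end, for the whole second after the job is handed in: Carriage within 3 mm of its home stop, lever within 0.15 rad of its locked stop; every sound tube down in a lane, within 4 mm of flush on the fence and 5 mm of the lane's middle; every tagged tube flat (within 10 degrees) on the reject tray's floor; all tubes at rest (all of step 5 and ((x of tube_a in the frame of lane_left between -0.004 and 0.004 m and y of tube_a in the frame of lane_left between -0.005 and 0.005 m and z of tube_a in the frame of lane_left between -0.004 and 0.005 m and angle between the x axis of tube_a and the x axis of lane_left, either way round below 0.09 rad) or (x of tube_a in the frame of lane_middle between -0.004 and 0.004 m and y of tube_a in the frame of lane_middle between -0.005 and 0.005 m and z of tube_a in the frame of lane_middle between -0.004 and 0.005 m and angle between the x axis of tube_a and the x axis of lane_middle, either way round below 0.09 rad) or (x of tube_a in the frame of lane_right between -0.004 and 0.004 m and y of tube_a in the frame of lane_right between -0.005 and 0.005 m and z of tube_a in the frame of lane_right between -0.004 and 0.005 m and angle between the x axis of tube_a and the x axis of lane_right, either way round below 0.09 rad)) and ((x of tube_b in the frame of lane_left between -0.004 and 0.004 m and y of tube_b in the frame of lane_left between -0.005 and 0.005 m and z of tube_b in the frame of lane_left between -0.004 and 0.005 m and angle between the x axis of tube_b and the x axis of lane_left, either way round below 0.09 rad) or (x of tube_b in the frame of lane_middle between -0.004 and 0.004 m and y of tube_b in the frame of lane_middle between -0.005 and 0.005 m and z of tube_b in the frame of lane_middle between -0.004 and 0.005 m and angle between the x axis of tube_b and the x axis of lane_middle, either way round below 0.09 rad) or (x of tube_b in the frame of lane_right between -0.004 and 0.004 m and y of tube_b in the frame of lane_right between -0.005 and 0.005 m and z of tube_b in the frame of lane_right between -0.004 and 0.005 m and angle between the x axis of tube_b and the x axis of lane_right, either way round below 0.09 rad)) and ((x of tube_c in the frame of lane_left between -0.004 and 0.004 m and y of tube_c in the frame of lane_left between -0.005 and 0.005 m and z of tube_c in the frame of lane_left between -0.004 and 0.005 m and angle between the x axis of tube_c and the x axis of lane_left, either way round below 0.09 rad) or (x of tube_c in the frame of lane_middle between -0.004 and 0.004 m and y of tube_c in the frame of lane_middle between -0.005 and 0.005 m and z of tube_c in the frame of lane_middle between -0.004 and 0.005 m and angle between the x axis of tube_c and the x axis of lane_middle, either way round below 0.09 rad) or (x of tube_c in the frame of lane_right between -0.004 and 0.004 m and y of tube_c in the frame of lane_right between -0.005 and 0.005 m and z of tube_c in the frame of lane_right between -0.004 and 0.005 m and angle between the x axis of tube_c and the x axis of lane_right, either way round below 0.09 rad)) and x of tagged_a in the frame of reject_tray_in between -0.09 and 0.09 m and y of tagged_a in the frame of reject_tray_in between -0.085 and 0.085 m and z of tagged_a in the frame of reject_tray_in between 0.01 and 0.034 m and angle between tagged_a's own x axis and vertical between 1.4 and 1.74 rad and x of tagged_b in the frame of reject_tray_in between -0.09 and 0.09 m and y of tagged_b in the frame of reject_tray_in between -0.085 and 0.085 m and z of tagged_b in the frame of reject_tray_in between 0.01 and 0.034 m and angle between tagged_b's own x axis and vertical between 1.4 and 1.74 rad and linear speed of each of tube_a, tube_b, tube_c, tagged_a, tagged_b below 0.01 m/s); the robot touches nothing.
It fails at once if the spray can is moved by more than 25 mm (distance of spray_can from where it was at the start of the episode above 0.025 m).
It fails at once if the wire brush is moved by more than 25 mm (distance of wire_brush from where it was at the start of the episode above 0.025 m).
It fails at once if the magnet square is moved by more than 25 mm (distance of magnet_square from where it was at the start of the episode above 0.025 m).
Of tube_a, tube_b, tube_c only 2 to 3 are there at a start; the rules pass over those that are not, and their reading is None.
Of tagged_a, tagged_b only 1 to 2 are there at a start; the rules pass over those that are not, and their reading is None.
At some moment in a run one of tube_a, tube_b, tube_c, tagged_a, tagged_b may be knocked a few centimetres aside while the robot is not near it.
Once in a run the grip may slacken for a moment while it holds something.
It also fails if it takes over 210 s, if anything falls off the work surface, if the arm or the gripper's body presses on something with over 40 N, if the wrist force passes 120 N, or if a joint passes its speed limit or range.

ROBOT

A 6-joint arm with a two-finger parallel gripper is mounted at the origin on the work surface. World frame = base frame: x ahead of the robot, y to its left, z up, the work surface at z = 0. Lengths are in mm, angles in rad, forces in N, time in s.
With the tool pointing down it reaches from about 275 to 1000 mm from the base axis. Payload 8.4 kg.
Tool frame: the origin (TCP) lies between the finger pads; the fingertips stand 22 mm ahead of it and the grasp point (between the pads) lies 3 mm ahead of it; z points along the fingers, y is the line along which they close (so a half turn about z gives the same grasp; the last joint's range is limited). The gripper opens to 85 mm and grips with 20 to 120 N. Pads are 22 mm wide; open, the fingers measure 114 mm over their backs; the gripper's body (76 mm by 85 mm) begins 54 mm behind the grasp point. The pads swing forward as they close: fully open they stand 13 mm farther back than shut.
Start: joints at [1.337, 0.353, 1.633, -0, 1.155, -0.002], TCP at [143.579, 608.287, 231.481] pointing down, gripper open.
Joint ranges: [-2.63, 2.63], [-0.92, 2.1], [0.06, 2.66], [-1.3, 4.44], [0, 2.69], [-3.02, 3.02]. Speed limits (rad/s): [2.22, 2.22, 2.79, 3.14, 3.14, 3.14].

INTERFACE

Orientations are given as [roll, pitch, yaw] about the fixed x, y, z axes, in that order (R = Rz(yaw) Ry(pitch) Rx(roll)).
In Python, from rig import r, grab_frame gives the robot as it stands.
- The arm moves only by the shell command python3 -m inch 'ROWS' [FORCE]. ROWS is JSON, a list of rows, each a list of 7 numbers: the turn, a rotation vector about the tool's x, y, z as a fraction of full scale, then the shift along the tool's x, y, z as a fraction of full scale, then the closure, from 0 (fully open) to 1 (shut). In form: [[rx, ry, rz, dx, dy, dz, fingers], ...]. A call has 1 to 8 rows; each row shifts and turns the commanded pose from where the row before left it, along the tool's axes as they then stand; what a row does not reach is not made up. Full scale, the value 1, is 2.5 cm for a shift and pi rad for a turn. A row lasts 1/12 s, in which the tool goes at most 41.7 mm and 7.16 degrees, less where a joint would pass 70% of its speed; a pose out of reach is approached as far as the arm can. A call with a number of a shift or a turn outside -1 to 1 is refused whole. A call with a gripper value outside its range is refused whole. The fingers move at their own pace and stop on an object; FORCE is the grip in N (left out, the last holds). Time passes only in rows, so rows that do not move let the fingers close. It gives the time, the measured TCP pose, the force, the opening and the grip force at its end, in the units of the state.
- r.sense(): the state, without advancing time (a new reading comes with each control period).
- grab_frame(name): name is "side" or "top" or "wrist"; returns a dict with "pixels" (480x640x3 uint8, red, green, blue), "z_map" (480x640 float32, mm along the optical axis (not along the pixel's ray), 0 where there is no reading), "vertical_fov" (degrees; the focal length in pixels is half the picture's height over the tangent of half this angle, whatever the lens; pixels are square), "cx", "cy" (the principal point, pixels), "dist" ([k1, k2, p1, p2, k3] as OpenCV has them; the pictures are not rectified), "cam_to_world" (4x4, takes a point from camera to world coordinates). Camera axes: x right, y down, z forward; pixel columns grow to the right and rows downward; lengths in mm; the calibration is good to about 2 mm. A picture is of the moment at which its call begins.
- r.sign_off(): hands the job in; it is judged then, once.
The state is a dict: "clock": time; "qpos": joint angles; "qvel": joint speeds; "joint_efforts": joint torques, N m; "eef_pos": TCP position; "tcp_rot": TCP orientation; "contact_force": force on the tool from outside, world axes, zero at the start; "wrist_torque": the same for the moment, N m; "opening": opening from 0.0 (shut) to 1.0 (fully open); "grasp_force": force on a finger pad.
Only numpy, scipy, OpenCV 4.12 (cv2) and the standard library are available. Lean on these libraries where they do the work, as an engineer would, in place of code of your own. Each camera call takes 0.05 s, during which the arm holds its last target. There are 200 camera calls.

## Working session

There is one attempt and no reset: what is moved stays moved. The work goes in short steps, Python scripts to look and compute and a shell command to move; the robot and the scene stay as the last step left them, time stands still between calls to the robot, and variables do not carry over. Pictures are saved under pics/ and viewed, at most 14 in all, crops included, and the job is handed in when it is done.

```bash
ls; mkdir -p pics; python3 - <<'E'
from rig import r, grab_frame
import cv2,numpy as np
print(r.sense())
for n in("top","side"):
    f=grab_frame(n); cv2.imwrite(f"pics/{n}0.png",f["pixels"][:,:,::-1]); np.savez(f"{n}0.npz",**f)
    print(n,f["vertical_fov"],f["cx"],f["cy"],f["dist"],np.array(f["cam_to_world"]).round(3).tolist())
E
```

```text
pics
{'clock': 0.0, 'qpos': array([ 1.33657052e+00,  3.53668515e-01,  1.63412790e+00, -3.40476675e-06,
        1.15520638e+00, -2.39650672e-03]), 'qvel': array([ 0.00121302, -0.00186046,  0.00096828,  0.00044061,  0.00228552,
       -0.00054993]), 'joint_efforts': array([ 2.70421348e-03, -6.05224514e+01, -3.42092407e+01,  4.75229572e-04,
        8.97443038e-03,  6.73384676e-06]), 'eef_pos': array([143.48742962, 607.81740393, 230.75163216]), 'tcp_rot': array([-3.14018251e+00, -2.66415289e-07,  2.90976473e+00]), 'contact_force': array([-0.3981363,  0.2863768, -0.1263715]), 'wrist_torque': array([0.04354469, 0.02941436, 0.00576936]), 'grasp_force': 0.0, 'opening': 0.996695294089434}
top 51.54411240380951 316.23758238902263 237.3335799409472 [0.03654929 0.         0.         0.         0.        ] [[0.005, -0.996, 0.092, 443.287], [-1.0, -0.003, 0.019, 34.965], [-0.019, -0.092, -0.996, 1151.559], [0.0, 0.0, 0.0, 1.0]]
side 50.60936574375178 316.7467497894313 242.81346119336544 [0.0391736 0.        0.        0.        0.       ] [[0.961, -0.21, 0.178, 355.503], [-0.276, -0.718, 0.639, -617.943], [-0.006, -0.663, -0.748, 861.24], [0.0, 0.0, 0.0, 1.0]]
```

View pics/top0.png

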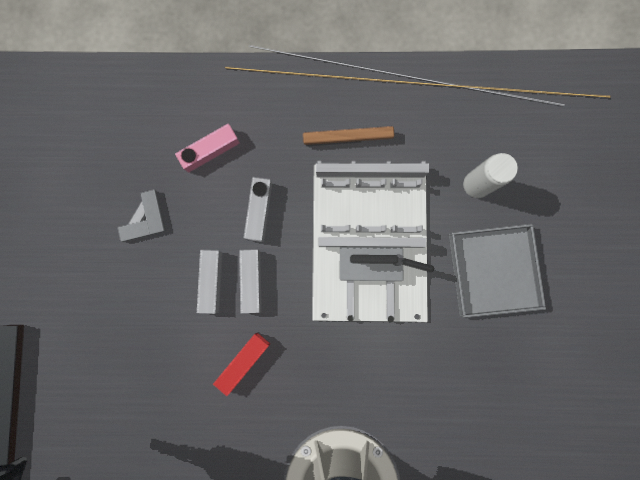

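View pics/side0.png

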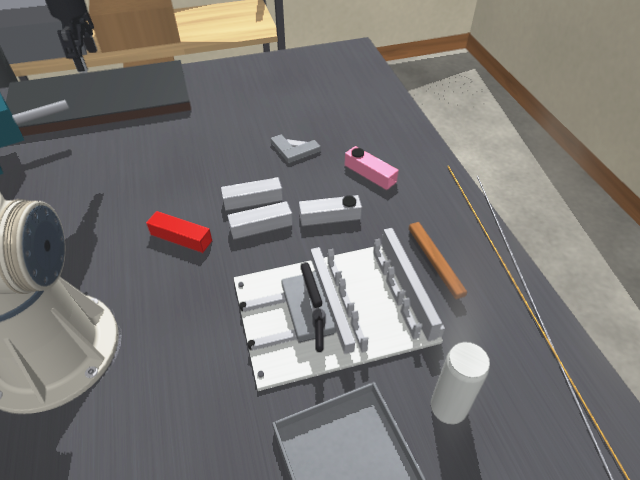

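The two pictures show the scene:
- **Sound tubes:** two, at about (208,282) and (250,282) in the top view.
- **Tagged tube:** one, at (258,210), with its tag at (260,188).
- **Look-alikes:** pink at (207,147) and red at (241,364).
- **Fixture:** about (314..428, 163..322), with the lever pointing right, from about (403,262) to (432,268).
- **Tray:** centred near (498,271).

```bash
cat > lib.py <<'E'
import numpy as np,cv2
from rig import r,grab_frame
def K(f):
    F=240/np.tan(np.radians(f["vertical_fov"])/2)
    return np.array([[F,0,f["cx"]],[0,F,f["cy"]],[0,0,1.]])
def rays(f,uv):
    p=cv2.undistortPoints(np.float64(uv).reshape(-1,1,2),K(f),np.float64(f["dist"])).reshape(-1,2)
    return np.c_[p,np.ones(len(p))]
def onplane(f,uv,z):
    T=np.array(f["cam_to_world"]);d=rays(f,uv)@T[:3,:3].T;o=T[:3,3]
    return o+d*((z-o[2])/d[:,2])[:,None]
def cloud(f):
    v,u=np.mgrid[:480,:640];T=np.array(f["cam_to_world"])
    c=rays(f,np.c_[u.ravel(),v.ravel()])*np.float64(f["z_map"]).reshape(-1,1)
    return (c@T[:3,:3].T+T[:3,3]).reshape(480,640,3)
def project(f,P):
    T=np.linalg.inv(np.array(f["cam_to_world"]));R=T[:3,:3]
    return cv2.projectPoints(np.float64(P).reshape(-1,1,3),cv2.Rodrigues(R)[0],T[:3,3],K(f),np.float64(f["dist"]))[0].reshape(-1,2)
def rect(P):
    (c,s,a)=cv2.minAreaRect(np.float32(P[:,:2]))
    if s[0]<s[1]: s=s[::-1];a+=90
    a=(a+90)%180-90
    return np.round(c,1),np.round(s,1),round(a,2)
def blobs(m,n=60):
    k,l,s,c=cv2.connectedComponentsWithStats(m.astype(np.uint8),connectivity=4)
    return [l==i for i in range(1,k) if s[i,4]>n]
E
cat > a.py <<'E'
from lib import *
for n in("top","side"):
    f=dict(np.load(n+"0.npz"));P=cloud(f);z=P[...,2];rgb=f["pixels"].astype(int)
    print(n,"table z",np.median(z[(z<8)&(z>-8)]))
    ok=(P[...,0]>200)&(P[...,0]<900)&(abs(P[...,1])<450)
    for nm,m in dict(tubes=(z>36)&(z<50)&(P[...,1]>110),fence=(z>64)&(z<73),plate=(z>8)&(z<17)&(rgb.min(2)>170),handle=(z>93)&(z<125),lever=(z>75)&(z<=93)&(P[...,0]<500),tray=(z>26)&(z<38)&(P[...,1]<-100)).items():
        for b in blobs(m&ok,25): print(nm,b.sum(),*rect(P[b]),"z",np.median(z[b]).round(1),"rgb",np.median(rgb[b],0))
E
python3 a.py
```

```text
top table z 0.05454775822533975
tubes 1097 [756. 311.] [141.3  44. ] -59.37 z 40.2 rgb [216. 149. 172.]
tubes 1062 [611.4 190.9] [140.3  40.6] -7.45 z 40.3 rgb [176.  177.5 180. ]
tubes 1157 [446.9 299.1] [139.5  43. ] -1.83 z 39.9 rgb [178. 179. 181.]
tubes 1100 [448.2 205.5] [139.4  40.4] 2.36 z 39.9 rgb [179. 180. 183.]
tubes 1174 [265.7 222. ] [142.6  41.1] -40.08 z 40.2 rgb [193.  66.  65.]
fence 967 [698.5 -66.5] [247.7  21.2] 89.59 z 67.7 rgb [176. 177. 179.]
fence 35 [535.1 -58.5] [15.5 15.4] 0.18 z 65.1 rgb [180. 182. 184.]
fence 26 [ 538. -107.] [14.1 12.3] -46.97 z 65.3 rgb [177. 178. 181.]
fence 27 [ 532.1 -154.1] [18.1 10.1] 24.43 z 65.9 rgb [175. 176. 178.]
plate 6148 [534.8 -64.5] [349.1 257.1] -0.32 z 12.0 rgb [215. 217. 214.]
plate 57 [555.5 -17.2] [43.7  7.5] -89.98 z 11.9 rgb [212. 213. 210.]
plate 62 [ 553.4 -101.8] [52.6  7.4] -89.77 z 12.2 rgb [208.  209.  205.5]
plate 55 [ 553.6 -175.5] [36.1  7.5] 89.82 z 12.5 rgb [210. 211. 208.]
plate 98 [ 502.9 -181.6] [27.8 21. ] 78.77 z 12.5 rgb [216. 217. 214.]
plate 1027 [ 410.7 -160.7] [101.2  64.2] -0.16 z 12.1 rgb [2
[... 2346 characters left out ...]
487.6 -147.9] [100.5  17.5] 78.54 z 87.9 rgb [52.5 52.  55. ]
tray 147 [ 792.6 -112.1] [26.2 24. ] 1.87 z 33.9 rgb [166. 120.  90.]
tray 139 [ 691.4 -151. ] [93.6 31.2] -70.81 z 31.8 rgb [94. 95. 98.]
tray 175 [ 671.1 -148. ] [66.7 14. ] -89.86 z 30.6 rgb [124. 126. 129.]
tray 165 [ 567.8 -149.3] [62.6 12.9] 89.51 z 30.8 rgb [124. 126. 129.]
tray 122 [ 428.9 -110.9] [45.2 16.7] 0.4 z 27.2 rgb [218.5 220.  224.5]
tray 41 [ 399.1 -111.1] [17.7 12.4] -85.99 z 27.3 rgb [217. 218. 222.]
tray 38 [ 368.5 -112.1] [15.3 14.7] 11.6 z 28.0 rgb [49.5 49.5 50. ]
tray 1002 [ 475.8 -344.5] [192.1 172.7] 5.66 z 31.3 rgb [131. 135. 139.]
tray 121 [ 659.3 -328.4] [60.6 22.9] -53.18 z 32.4 rgb [148. 150. 147.]
```

```bash
python3 -m inch '[[0,0,-0.0369,0,0,0,1],[0,0,-0.0369,-0.465,-0.985,0,1],[0,0,0,-0.465,-0.985,0,1],[0,0,0,-0.465,-0.985,0,1],[0,0,0,-0.465,-0.985,0,1],[0,0,0,-0.465,-0.985,0,1],[0,0,0,-0.465,-0.985,0,1],[0,0,0,-0.465,-0.985,0,1]]' 40
```

```text
clock: 0.77
eef_pos: [222.2, 433.3, 231.2]
tcp_rot: [-3.141, -0.0, -3.141]
contact_force: [-0.1, -0.8, -0.5]
opening: -0.004
grasp_force: 0.0
```

```bash
R='x'; python3 -m inch '[[0,0,0,-0.465,-0.985,0,1],[0,0,0,-0.465,-0.985,0,1],[0,0,0,-0.465,-0.985,0,1],[0,0,0,-0.465,-0.985,0,1],[0,0,0,-0.465,-0.985,0,1],[0,0,0,-0.465,-0.985,0,1],[0,0,0,-0.465,-0.985,0,1],[0,0,0,-0.465,-0.985,0,1]]' >/dev/null
python3 -m inch '[[0,0,0,-0.465,-0.985,0,1],[0,0,0,-0.465,-0.985,0,1],[0,0,0,-0.465,-0.985,0,1],[0,0,0,-0.465,-0.985,0,1],[0,0,0,-0.465,-0.985,0,1],[0,0,0,-0.465,-0.985,0,1],[0,0,0,-0.465,-0.985,0,1],[0,0,0,-0.465,-0.985,0,1]]' >/dev/null
python3 -m inch '[[0,0,0,-0.465,-0.985,0,1],[0,0,0,-0.465,-0.985,0,1],[0,0,0,-0.465,-0.985,0,1],[0,0,0,-0.465,-0.985,0,1],[0,0,0,-0.465,-0.985,0,1],[0,0,0,-0.465,-0.985,0,1],[0,0,0,-0.465,-0.985,0,1],[0,0,0,-0.465,-0.985,0,1]]'
python3 -m inch '[[0,0,0,-0.465,-0.985,0,1],[0,0,0,0,0,0,1],[0,0,0,0,0,0,1]]'
```

```text
clock: 2.77
eef_pos: [501.2, -157.6, 231.2]
tcp_rot: [3.141, -0.001, 3.141]
contact_force: [0.3, -0.1, -0.2]
opening: -0.0
grasp_force: 0.0
clock: 3.02
eef_pos: [512.6, -181.7, 230.9]
tcp_rot: [3.141, -0.001, 3.14]
contact_force: [0.3, 0.5, 0.2]
opening: 0.002
grasp_force: 0.0
```

```bash
python3 - <<'E'
from lib import *
f=grab_frame("wrist");np.savez("w0.npz",**f);P=cloud(f);z=P[...,2];rgb=f["pixels"].astype(int)
m=(z>70)&(z<=93)&(rgb.max(2)<110)&(P[...,1]<-100)
for b in blobs(m,100): print(b.sum(),*rect(P[b]),np.median(z[b]),P[b].min(0).round(),P[b].max(0).round())
for b in blobs((z>100)&(z<120),100): print("h",b.sum(),*rect(P[b]),np.median(z[b]))
cv2.imwrite("pics/w0.png",f["pixels"][:,:,::-1]); print(r.sense()["eef_pos"])
E
```

```text
2694 [ 489.4 -153.7] [86.5 23.6] 78.26 87.59787078010694 [ 470. -195.   70.] [ 508. -110.   93.]
h 4259 [496.6 -66.3] [99.1 18.3] 89.83 111.83670617834241
h 207 [ 649.  -328.7] [31.4  5.4] -64.37 105.84262495934439
[ 512.16571966 -180.81003113  230.93204981]
```

```bash
python3 -m inch '[[0,0,0,0,0,0.93,1],[0,0,0,0,0,0.93,1],[0,0,0,0,0,0.93,1],[0,0,0,0,0,0.93,1],[0,0,0,0,0,0.93,1],[0,0,0,0,0,0.91,1],[0,0,0,0,0,0,1],[0,0,0,0,0,0,1]]'
python3 -m inch '[[0,0,0,0.24,-0.02,0,1],[0,0,0,0.24,-0.02,0,1],[0,0,0,0.24,-0.04,0,1],[0,0,0,0.24,-0.04,0,1],[0,0,0,0.3,0.08,0,1],[0,0,0,0.3,0.08,0,1],[0,0,0,0.3,0.18,0,1],[0,0,0,0.3,0.18,0,1]]'
python3 -m inch '[[0,0,0,0.23,0.245,0,1],[0,0,0,0.23,0.245,0,1],[0,0,0,0.11,0.2,0,1],[0,0,0,0.11,0.2,0,1],[0,0,0,0.08,0.14,0,1],[0,0,0,0,0,0,1],[0,0,0,0,0,0,1]]'
python3 - <<'E'
from lib import *
f=grab_frame("top");P=cloud(f);z=P[...,2];rgb=f["pixels"].astype(int)
cv2.imwrite("pics/t1.png",f["pixels"][150:350,250:450,::-1].repeat(3,0).repeat(3,1))
E
```

```text
clock: 3.73
eef_pos: [511.5, -179.7, 92.0]
tcp_rot: [3.141, -0.003, -3.141]
contact_force: [-0.4, -0.2, 1.9]
opening: 0.001
grasp_force: 0.0
clock: 4.4
eef_pos: [457.7, -170.5, 92.5]
tcp_rot: [3.142, -0.0, 3.141]
contact_force: [-0.1, -0.8, 0.2]
opening: -0.001
grasp_force: 0.0
clock: 4.98
eef_pos: [439.9, -144.9, 92.5]
tcp_rot: [-3.141, 0.0, -3.141]
contact_force: [-0.4, 0.7, -0.0]
opening: -0.003
grasp_force: 0.0
```

View pics/t1.png

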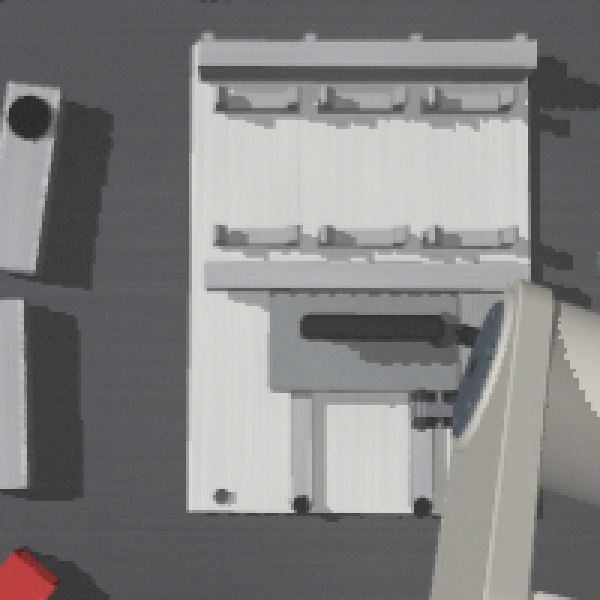

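The arm hides the lever in this view. All that shows is its root at about (460,335), so I'll check from the wrist camera after backing off.

```bash
cat > lev.py <<'E'
import sys
from lib import *
f=grab_frame("side");P=cloud(f);z=P[...,2];rgb=f["pixels"].astype(int)
m=(z>72)&(z<=97)&(rgb.max(2)<110)&(P[...,1]<-90)&(P[...,1]>-215)&(P[...,0]>400)&(P[...,0]<560)
for b in blobs(m,30): print(b.sum(),*rect(P[b]),np.median(z[b]).round(),P[b].min(0).round(),P[b].max(0).round())
cv2.imwrite("pics/%s.png"%sys.argv[1],f["pixels"][200:440,200:500,::-1].repeat(2,0).repeat(2,1))
E
python3 lev.py s1
```

```text
390 [ 489.8 -148.2] [98.2 21.9] 78.62 88.0 [ 471. -196.   74.] [ 506. -100.   96.]
```

View pics/s1.png

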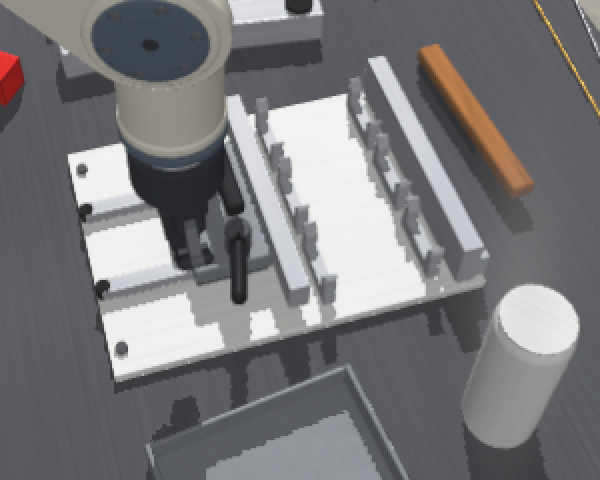

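```bash
python3 - <<'E'
from lib import *
f=grab_frame("side")
print(r.sense()["eef_pos"], project(f,[[440,-145,70],[440,-145,92],[482,-190,85],[496,-121,85]]), onplane(f,[[319,346]],85))
f=grab_frame("wrist");cv2.imwrite("pics/w1.png",f["pixels"][:,:,::-1]);print(project(f,[[440,-145,70],[440,-145,92],[482,-190,85],[496,-121,85]]))
E
```

```text
[ 440.03267597 -145.31689599   92.50443458] [[291.98850185 336.51728211]
 [291.45889624 329.91878419]
 [321.61777836 347.85839024]
 [318.3039576  313.59094651]] [[ 478.67335822 -185.2653288    85.        ]]
[[316.39450748 286.31024619]
 [316.60494188 310.17949491]
 [213.25619274 388.61522307]
 [370.11481351 414.98219611]]
```

View pics/w1.png

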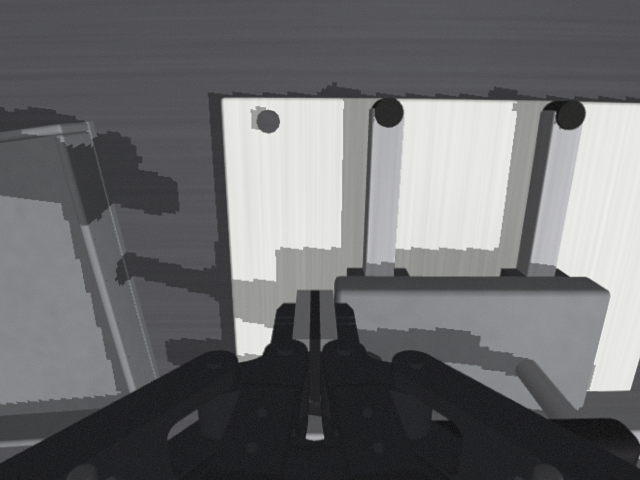

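The side view shows the lever still pointing right, ending at about (238,300) in the crop, while the fingers at (185,265) are behind it. So the sweep missed the lever. I'll go back in front of it and push again in small steps, watching the force.

```bash
python3 -m inch '[[0,0,0,0,0,-1,1],[0,0,0,0,0,-1,1],[0,0,0,-0.8,-0.4,0,1],[0,0,0,-0.8,-0.4,0,1],[0,0,0,-0.8,-0.4,0,1],[0,0,0,-0.8,-0.1,0,1],[0,0,0,0,0,1,1],[0,0,0,0,0,1,1]]' >/dev/null
python3 -m inch '[[0,0,0,0,0,0,1],[0,0,0,0,0,0,1]]'
python3 - <<'E'
from lib import *
f=grab_frame("side");cv2.imwrite("pics/s2.png",f["pixels"][260:400,230:400,::-1].repeat(4,0).repeat(4,1))
f=grab_frame("wrist");P=cloud(f);np.savez("w2.npz",**f)
E
python3 -m inch '[[0,0,0,0.2,0,0,1],[0,0,0,0.2,0,0,1],[0,0,0,0.2,0,0,1]]'
python3 -m inch '[[0,0,0,0.2,0,0,1],[0,0,0,0.2,0,0,1]]'
python3 lev.py s3
```

```text
clock: 6.02
eef_pos: [518.6, -177.4, 91.6]
tcp_rot: [3.141, -0.003, 3.141]
contact_force: [0.2, 0.1, 0.5]
opening: 0.002
grasp_force: 0.0
clock: 6.37
eef_pos: [504.5, -177.7, 93.4]
tcp_rot: [-3.141, 0.001, -3.141]
contact_force: [0.1, -0.2, 0.5]
opening: -0.002
grasp_force: 0.0
clock: 6.53
eef_pos: [494.1, -177.7, 92.9]
tcp_rot: [-3.141, 0.001, 3.142]
contact_force: [0.6, 0.3, -0.5]
opening: -0.004
grasp_force: 0.0
220 [ 484.8 -155.2] [84.8 14.8] 78.56 89.0 [ 470. -197.   73.] [ 491. -113.   95.]
```

View pics/s3.png

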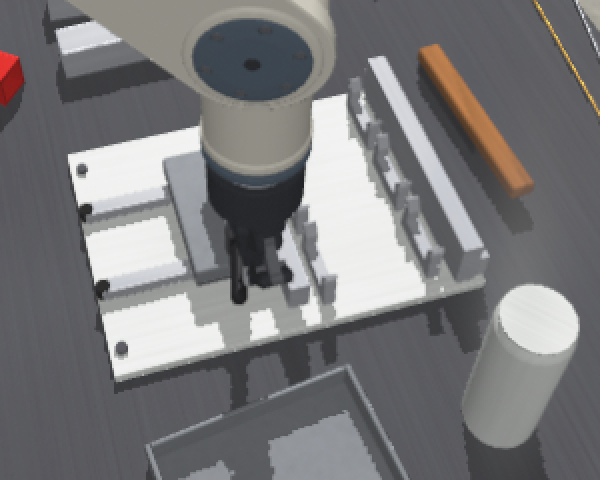

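The fingers at (265,270) are now on the fence side of the lever, whose tip is at (238,295). I'll keep pushing and watch.

```bash
python3 -m inch '[[0,0,0,0.2,0,0,1],[0,0,0,0.2,0,0,1]]'; python3 lev.py s4
python3 -m inch '[[0,0,0,0.2,0,0,1],[0,0,0,0.2,0,0,1]]'; python3 lev.py s4
python3 -m inch '[[0,0,0,0.2,0,0,1],[0,0,0,0.2,0,0,1]]'; python3 lev.py s5
```

```text
clock: 6.75
eef_pos: [484.4, -177.7, 92.6]
tcp_rot: [-3.141, 0.0, -3.142]
contact_force: [0.5, 0.2, -0.6]
opening: -0.001
grasp_force: 0.0
71 [ 478.6 -185.4] [23.2 13.9] 74.07 90.0 [ 470. -197.   84.] [ 486. -172.   97.]
clock: 6.97
eef_pos: [474.4, -177.6, 92.5]
tcp_rot: [-3.142, 0.0, -3.142]
contact_force: [0.6, -0.2, -0.6]
opening: -0.002
grasp_force: 0.0
41 [ 476.7 -191.2] [13.9 10.6] -19.35 89.0 [ 470. -196.   84.] [ 485. -184.   93.]
clock: 7.18
eef_pos: [464.4, -177.7, 92.5]
tcp_rot: [-3.142, 0.0, -3.141]
contact_force: [-0.1, -0.3, 0.3]
opening: 0.004
grasp_force: 0.0
34 [ 477.2 -193. ] [14.3  8.5] -4.32 89.0 [ 470. -197.   84.] [ 485. -188.   92.]
```

View pics/s4.png

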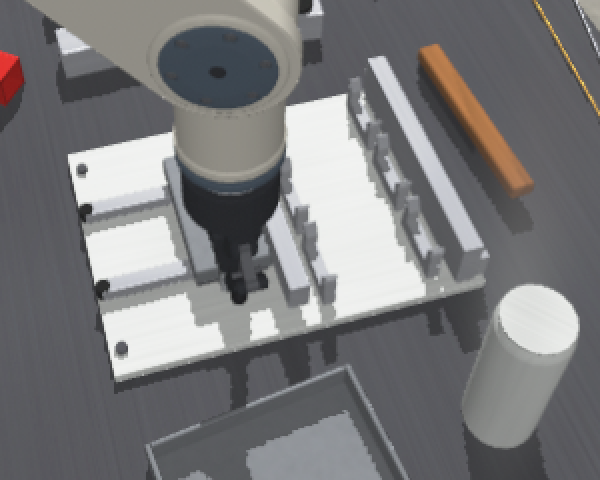

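```bash
python3 - <<'E'
from lib import *
f=grab_frame("side");P=cloud(f);cv2.imwrite("pics/s6.png",cv2.resize(f["pixels"][290:370,270:390,::-1],None,fx=6,fy=6,interpolation=0))
p=r.sense()["eef_pos"];print(p,project(f,[p,p-[0,0,22],p-[0,0,0]+[0,0,60]]))
sub=P[290:370,270:390];m=(sub[...,2]>66)&(sub[...,2]<140)&(abs(sub[...,0]-p[0])<40)&(abs(sub[...,1]-p[1])<45)
for lo in range(66,140,8):
    q=sub[m&(sub[...,2]>=lo)&(sub[...,2]<lo+8)]
    if len(q):print(lo,len(q),q.min(0).round(),q.max(0).round())
E
```

```text
[ 463.66848385 -177.45982794   92.36373166] [[309.36274275 342.10850173]
 [309.57515111 348.61286872]
 [308.74059497 323.08080262]]
74 2 [ 473. -194.   81.] [ 482. -193.   81.]
82 51 [ 470. -197.   82.] [ 499. -136.   90.]
90 20 [ 454. -194.   90.] [ 490. -158.   98.]
98 11 [ 452. -190.   98.] [ 456. -172.  105.]
106 8 [ 452. -185.  106.] [ 453. -172.  114.]
114 5 [ 452. -184.  115.] [ 453. -174.  122.]
122 2 [ 452. -185.  123.] [ 456. -181.  125.]
130 4 [ 451. -193.  135.] [ 456. -188.  138.]
138 3 [ 450. -192.  138.] [ 455. -186.  140.]
```

View pics/s6.png

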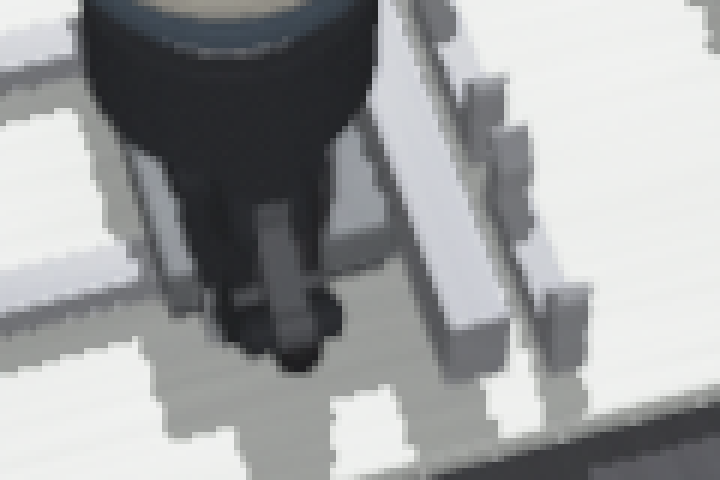

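```bash
python3 - <<'E'
from lib import *
f=grab_frame("side");P=cloud(f)
for v in range(322,354,3): print(v,[tuple(P[v,u].round().astype(int)) for u in range(304,330,4)])
E
```

```text
322 [(np.int64(451), np.int64(-197), np.int64(189)), (np.int64(454), np.int64(-213), np.int64(213)), (np.int64(459), np.int64(-215), np.int64(214)), (np.int64(466), np.int64(-215), np.int64(211)), (np.int64(472), np.int64(-216), np.int64(210)), (np.int64(505), np.int64(-128), np.int64(63)), (np.int64(515), np.int64(-121), np.int64(50))]
325 [(np.int64(452), np.int64(-195), np.int64(179)), (np.int64(453), np.int64(-214), np.int64(207)), (np.int64(459), np.int64(-218), np.int64(210)), (np.int64(465), np.int64(-216), np.int64(204)), (np.int64(471), np.int64(-218), np.int64(205)), (np.int64(504), np.int64(-130), np.int64(57)), (np.int64(512), np.int64(-130), np.int64(53))]
328 [(np.int64(451), np.int64(-195), np.int64(169)), (np.int64(453), np.int64(-217), np.int64(203)), (np.int64(458), np.int64(-219), np.int64(203)), (np.int64(465), np.int64(-217), np.int64(198)), (np.int64(471), np.int64(-220), np.int64(200)), (np.int64(504), np.int64(-132), np.int64(50)), (np.int64(511), np.int64(-134), np.int64(49))]
331 [(np.int64(452), np.int64(-193), np.int64(157)), (np.int64(458), np.int64(-193)
[... 1917 characters left out ...]
), np.int64(-151), np.int64(15))]
349 [(np.int64(461), np.int64(-144), np.int64(14)), (np.int64(469), np.int64(-144), np.int64(11)), (np.int64(476), np.int64(-147), np.int64(13)), (np.int64(471), np.int64(-192), np.int64(89)), (np.int64(478), np.int64(-195), np.int64(91)), (np.int64(497), np.int64(-155), np.int64(15)), (np.int64(505), np.int64(-156), np.int64(13))]
352 [(np.int64(460), np.int64(-148), np.int64(10)), (np.int64(467), np.int64(-152), np.int64(13)), (np.int64(474), np.int64(-153), np.int64(12)), (np.int64(481), np.int64(-156), np.int64(13)), (np.int64(478), np.int64(-195), np.int64(81)), (np.int64(495), np.int64(-160), np.int64(14)), (np.int64(504), np.int64(-159), np.int64(8))]
```

```bash
python3 -m inch '[[0,0,0,0,0,-0.8,1],[0,0,0,0,0,-0.8,1],[0,0,0,-0.9,-0.1,0,1],[0,0,0,-0.9,-0.02,0,1],[0,0,0,0,0,0.7,1],[0,0,0,0,0,0.7,1],[0,0,0,0,0,0.4,1],[0,0,0,0,0,0.35,1]]'
python3 -m inch '[[0,0,0,0,0,0,1],[0,0,0,0,0,0,1]]'
python3 - <<'E'
from lib import *
f=grab_frame("side");P=cloud(f);cv2.imwrite("pics/s7.png",cv2.resize(f["pixels"][290:370,270:390,::-1],None,fx=6,fy=6,interpolation=0))
p=r.sense()["eef_pos"];print(project(f,[p,p-[0,0,22]]))
E
```

```text
clock: 8.0
eef_pos: [509.3, -180.4, 77.7]
tcp_rot: [3.141, -0.001, -3.141]
contact_force: [-0.1, 0.1, 0.1]
opening: -0.004
grasp_force: 0.0
clock: 8.17
eef_pos: [509.4, -180.6, 78.5]
tcp_rot: [3.141, -0.001, 3.142]
contact_force: [0.1, -0.0, 0.4]
opening: -0.006
grasp_force: 0.0
[[335.36114027 341.14238234]
 [335.10379792 347.54884379]]
```

View pics/s7.png

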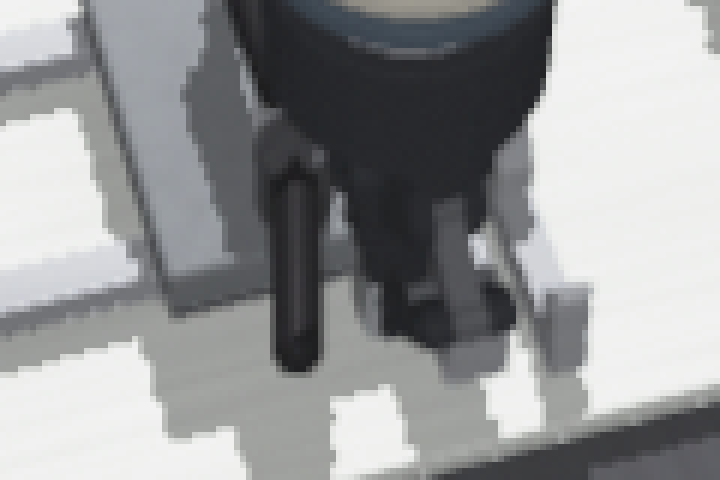

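The lever is clear at (298,270) to (298,360), with the fingertips about 8 px to its right at (385,335), now lower than before. I'll push again at this height.

```bash
python3 -m inch '[[0,0,0,0.24,0,0,1],[0,0,0,0.24,0,0,1],[0,0,0,0.24,0,0,1]]'; python3 lev.py q
python3 -m inch '[[0,0,0,0.24,0,0,1],[0,0,0,0.24,0,0,1]]'; python3 lev.py q
```

```text
clock: 8.47
eef_pos: [492.1, -180.8, 79.6]
tcp_rot: [-3.141, 0.003, 3.141]
contact_force: [2.6, 1.8, 1.5]
opening: -0.0
grasp_force: 1.5
201 [ 479.6 -164. ] [64.5 17.5] 67.58 90.0 [ 462. -194.   83.] [ 485. -131.   97.]
clock: 8.68
eef_pos: [480.0, -180.9, 79.3]
tcp_rot: [-3.141, 0.002, 3.142]
contact_force: [3.8, 0.2, 1.0]
opening: 0.005
grasp_force: 1.3
138 [ 466.8 -168.7] [45.9 17.1] 59.12 90.0 [ 451. -189.   82.] [ 472. -145.   97.]
```

```bash
python3 -m inch '[[0,0,0,0.26,0.06,0,1],[0,0,0,0.26,0.06,0,1],[0,0,0,0.24,0.18,0,1],[0,0,0,0.24,0.18,0,1],[0,0,0,0.22,0.24,0,1],[0,0,0,0.22,0.24,0,1]]'; python3 lev.py q
python3 -m inch '[[0,0,0,0.1,0.2,0,1],[0,0,0,0.1,0.2,0,1],[0,0,0,0.04,0.16,0,1],[0,0,0,0,0.16,0,1],[0,0,0,0,0,0,1]]'; python3 lev.py q
```

```text
clock: 9.23
eef_pos: [443.2, -156.2, 78.8]
tcp_rot: [-3.141, 0.0, -3.142]
contact_force: [3.3, -2.2, 2.5]
opening: -0.0
grasp_force: 1.7
230 [ 490.1 -124.2] [50.  29.7] 55.94 86.0 [ 465. -138.   73.] [506. -97.  97.]
37 [ 429.5 -144.1] [15.1  8.7] -42.05 91.0 [ 423. -152.   84.] [ 432. -138.   97.]
clock: 9.7
eef_pos: [437.3, -138.7, 78.7]
tcp_rot: [-3.14, -0.001, -3.14]
contact_force: [-1.4, -6.1, 1.3]
opening: -0.0
grasp_force: 3.2
270 [ 480.4 -121.5] [50.1 32.8] 12.53 86.0 [ 456. -134.   72.] [ 506. -100.   92.]
```

```bash
python3 -m inch '[[0,0,0,0,-0.6,0,1],[0,0,0,0,0,-1,1],[0,0,0,0,0,-1,1],[0,0,0,0,0,-1,0.5],[0,0,0,0,0,-1,0.5],[0,0,0,0,0,-1,0.5],[0,0,0.0385,0,0,0,0.5],[0,0,0.0385,0,0,0,0.5]]' >/dev/null
python3 -m inch '[[0,0,0.0385,0,0,0,0.5],[0,0,0.0385,0,0,0,0.5],[0,0,0.0385,0,0,0,0.5],[0,0,0.0385,0,0,0,0.5],[0,0,0.0385,0,0,0,0.5],[0,0,0.0385,0,0,0,0.5],[0,0,0.0385,0,0,0,0.5],[0,0,0.0385,0,0,0,0.5]]' >/dev/null
python3 -m inch '[[0,0,0.0385,0,0,0,0.5],[0,0,0.0385,0,0,0,0.5],[0,0,0.0385,0,0,0,0.5],[0,0,0,0,0,0,0.5],[0,0,0,0,0,0,0.5]]'
python3 lev.py q
python3 - <<'E'
from lib import *
for n in("wrist","top"):
  f=grab_frame(n);P=cloud(f);z=P[...,2];rgb=f["pixels"].astype(int)
  ok=(P[...,0]>400)&(P[...,0]<560)&(P[...,1]<-0)&(P[...,1]>-200)
  for b in blobs(ok&(z>100)&(z<120),40): print("h",b.sum(),*rect(P[b]),np.median(z[b]))
  for b in blobs(ok&(z>72)&(z<95)&(rgb.max(2)<110),40): print("l",b.sum(),*rect(P[b]),np.median(z[b]))
E
```

```text
clock: 11.5
eef_pos: [437.1, -153.1, 203.3]
tcp_rot: [-3.14, -0.001, 1.573]
contact_force: [-0.7, -0.6, 1.2]
opening: 0.499
grasp_force: 0.0
431 [ 464.  -124.9] [84.2 30.9] 13.07 87.0 [ 420. -133.   72.] [ 506. -101.   96.]
h 6047 [496.5 -69.5] [91.8 18.9] 89.47 111.87213930609087
l 53 [491.6 -35. ] [7.6 1.5] -76.86 76.7448609293599
l 42 [491.3 -97.5] [8.2 1.9] 87.77 77.32178309636404
l 3116 [ 463.5 -118.8] [87.9 21.5] -4.06 87.90242154979401
h 414 [494.7 -64.8] [98.1 16.9] -89.83 110.9251553336859
l 265 [ 462.2 -120.1] [85.6 16.5] -3.37 87.76483609872525
```

```bash
python3 -m inch '[[0,0,0,0.87,0.59,0,0.5],[0,0,0,0.87,0.59,0,0.5],[0,0,0,0.87,0.59,0,0.5],[0,0,0,0.87,0.59,0,0.5],[0,0,0,0,0,0.9,0.5],[0,0,0,0,0,0.9,0.5],[0,0,0,0,0,0.9,0.5],[0,0,0,0,0,0.9,0.5]]'
python3 -m inch '[[0,0,0,0,0,0.3,0.5],[0,0,0,0,0,0.2,0.5],[0,0,0,0,0,0,0.5],[0,0,0,0,0,0,1],[0,0,0,0,0,0,1],[0,0,0,0,0,0,1],[0,0,0,0,0,0,1],[0,0,0,0,0,0,1]]' 50
python3 -m inch '[[0,0,0,0,-0.2,0,1],[0,0,0,0,-0.25,0,1],[0,0,0,0,-0.25,0,1],[0,0,0,0,-0.25,0,1],[0,0,0,0,-0.25,0,1],[0,0,0,0,-0.25,0,1],[0,0,0,0,-0.25,0,1],[0,0,0,0,-0.25,0,1]]'
```

```text
clock: 12.32
eef_pos: [496.8, -66.4, 112.8]
tcp_rot: [3.141, 0.0, 1.572]
contact_force: [-0.0, 0.3, -0.7]
opening: 0.508
grasp_force: 0.0
clock: 12.98
eef_pos: [497.6, -66.9, 102.6]
tcp_rot: [3.14, 0.0, 1.569]
contact_force: [-1.7, 0.1, 6.8]
opening: 0.194
grasp_force: 50.6
clock: 13.65
eef_pos: [450.5, -66.7, 102.6]
tcp_rot: [3.136, 0.0, 1.569]
contact_force: [6.0, 3.5, 0.7]
opening: 0.19
grasp_force: 50.8
```

```bash
python3 -m inch '[[0,0,0,0,-0.2,0,1],[0,0,0,0,-0.2,0,1],[0,0,0,0,-0.12,0,1],[0,0,0,0,-0.08,0,1],[0,0,0,0,0,0,1],[0,0,0,0,0,0,1],[0,0,0,0,0,0,1]]'
python3 -m inch '[[0,0,0,0,0,0,0.4],[0,0,0,0,0,0,0.4],[0,0,0,0,0,0,0.4],[0,0,0,0,0,-1,0.4],[0,0,0,0,0,-1,0.4],[0,0,0,0,0,-1,0.4],[0,0,0,0,0,-1,0.4]]'
python3 - <<'E'
from lib import *
for n in("wrist","top","side"):
  f=grab_frame(n);P=cloud(f);z=P[...,2];rgb=f["pixels"].astype(int)
  ok=(P[...,0]>340)&(P[...,0]<560)&(P[...,1]<80)&(P[...,1]>-200)
  for b in blobs(ok&(z>100)&(z<120),40): print(n,"h",b.sum(),*rect(P[b]),np.median(z[b]))
  for b in blobs(ok&(z>60)&(z<69)&(rgb.min(2)>120),60): print(n,"bar",b.sum(),*rect(P[b]),np.median(z[b]))
  for b in blobs(ok&(z>72)&(z<95)&(rgb.max(2)<110),60): print(n,"l",b.sum(),*rect(P[b]),np.median(z[b]))
E
```

```text
clock: 14.23
eef_pos: [439.5, -66.6, 102.7]
tcp_rot: [3.128, 0.0, 1.568]
contact_force: [21.4, 4.9, -18.6]
opening: 0.189
grasp_force: 50.7
clock: 14.82
eef_pos: [432.3, -66.6, 202.4]
tcp_rot: [-3.141, 0.0, 1.569]
contact_force: [-0.1, -0.6, -0.4]
opening: 0.6
grasp_force: 0.0
wrist h 4656 [439.7 -64.3] [98.1 18. ] 89.47 112.06669620437658
wrist bar 8680 [479.9 -65.5] [234.9  20.5] 89.8 64.5471417676547
wrist l 1765 [ 406.8 -119.2] [88.6 16.9] -5.48 87.48237894208324
top bar 349 [479.1   8.2] [87.6 17.6] -89.74 63.95816981964731
side h 467 [439.8 -66. ] [101.3  18.3] 89.68 111.73719096616344
side bar 1063 [479.6 -66.1] [237.6  20.2] 89.71 64.62479389137889
side l 440 [ 407.4 -125.3] [83.9 33.7] 15.63 86.86050671385362
```

The carriage is at its back stop: the handle is at x≈439.7 and the force rose to 21 N there. Next I'll look closely at the saddles.

```bash
python3 -m inch '[[0,0,0,0,0.96,-0.2,0],[0,0,0,0,0.96,-0.2,0],[0,0,0,0,0.96,-0.2,0],[0,0,0,0,0.96,-0.2,0],[0,0,0,0,0.96,-0.2,0],[0,0,0,0,0.96,-0.2,0],[0,0,-0.0385,0,0,0,0],[0,0,-0.0385,0,0,0,0]]' >/dev/null
python3 -m inch '[[0,0,-0.0385,0,0,0,0],[0,0,-0.0385,0,0,0,0],[0,0,-0.0385,0,0,0,0],[0,0,-0.0385,0,0,0,0],[0,0,-0.0385,0,0,0,0],[0,0,-0.0385,0,0,0,0],[0,0,-0.0385,0,0,0,0],[0,0,-0.0385,0,0,0,0]]' >/dev/null
python3 -m inch '[[0,0,-0.0385,0,0,0,0],[0,0,-0.0385,0,0,0,0],[0,0,-0.0385,0,0,0,0],[0,0,0,0,0,0,0],[0,0,0,0,0,0,0]]'
python3 - <<'E'
from lib import *
f=grab_frame("wrist");P=cloud(f);z=P[...,2]
ok=(P[...,0]>555)&(P[...,0]<688)&(P[...,1]<90)&(P[...,1]>-220)
for nm,a,c in(("cheek",50,58),("floor",27,33),):
  for b in blobs(ok&(z>a)&(z<c),30): print(nm,b.sum(),P[b].min(0).round(1),P[b].max(0).round(1),np.median(P[b],0).round(1))
for b in blobs((z>63)&(z<72)&(P[...,0]>660),100):print("fence",*rect(P[b]),P[b].min(0).round(1))
cv2.imwrite("pics/w3.png",f["pixels"][:,:,::-1])
E
```

```text
clock: 16.72
eef_pos: [576.3, -66.8, 230.1]
tcp_rot: [3.141, -0.002, 3.138]
contact_force: [-0.1, -1.6, -0.1]
opening: 1.001
grasp_force: 0.0
cheek 196 [ 561.8 -178.9   50. ] [ 574.7 -168.8   57.9] [ 568.  -173.7   54.8]
cheek 149 [ 562.4 -122.1   50.1] [ 574.9 -113.2   58. ] [ 568.1 -116.8   55.6]
cheek 171 [562.4 -98.5  50. ] [575.  -90.1  57.8] [568.7 -94.4  55.2]
cheek 176 [562.9 -42.2  50.1] [575.  -33.3  57.9] [568.8 -37.9  55.1]
cheek 148 [563.1 -18.9  50.1] [575.4 -10.1  58. ] [568.9 -15.2  55.5]
cheek 187 [563.2  37.1  50. ] [575.2  46.6  58. ] [568.8  41.6  54.9]
cheek 54 [ 664.9 -174.2   50. ] [ 678.  -169.4   53.8] [ 670.9 -172.    51.3]
cheek 139 [665.8 -42.1  50.1] [678.7 -33.8  57.9] [671.4 -38.1  54.9]
cheek 126 [ 665.4 -122.5   50.1] [ 678.7 -114.    57.7] [ 670.8 -117.8   55.2]
cheek 146 [665.8 -99.4  50.1] [678.  -90.7  57.6] [671.5 -95.5  54.7]
cheek 123 [665.6 -19.4  50.1] [678.2 -10.9  57.9] [671.5 -15.9  55.1]
floor 817 [ 562.  -178.2   27.1] [ 574.6 -113.1   32.9] [ 567.9 -147.2   30.7]
floor 834 [562.6 -98.9  27.1] [575.  -33.1  32.9] [568.4 -66.1  30.6]
floor 803 [563.  -19.2  27.1] [575.3  37.2  32.9] [568.7  14.3  30.5]
floor 743 [ 664.7 -179.    27. ] [ 678.5 -113.7   33. ] [ 670.3 -147.2   30.4]
floor 704 [665.3 -99.5  27. ] [678.4 -34.4  33. ] [671.2 -66.4  30.3]
floor 733 [666.  -19.7  27. ] [679.   46.6  33. ] [671.1  13.7  30.3]
fence [ 679.3 -287. ] [37.8  7.6] -5.72 [ 660.1 -292.6   63. ]
fence [700.  -67.8] [205.7  22.3] 89.83 [ 688.7 -170.7   63. ]
```

View pics/w3.png

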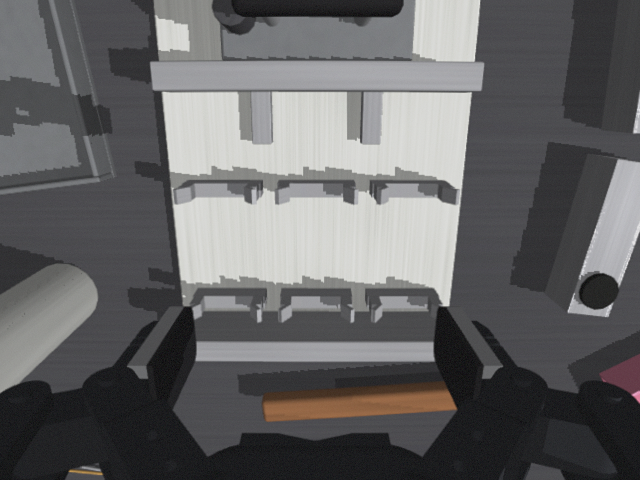

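The wrist view shows the three lanes clearly, with saddle rows at about v=190 and v=300, and the tagged tube at (600,230) with its tag at (600,290). My lane estimates are left (620,13.7), middle (620,-66.2) and right (620,-146.2), with yaw -0.3°. I'll take the tagged piece first.

```bash
cat > tubes.py <<'E'
import sys
from lib import *
s=r.sense();p=s["eef_pos"];print("tcp",p.round(1),"yaw",round(s["tcp_rot"][2]%(2*np.pi),4))
for n in sys.argv[1:]:
  f=grab_frame(n);P=cloud(f);z=P[...,2];rgb=f["pixels"].astype(int)
  ok=(P[...,0]>200)&(P[...,0]<800)&(P[...,1]>90)&(P[...,1]<420)&(rgb.max(2)-rgb.min(2)<25)
  for b in blobs(ok&(z>36)&(z<43),300): print(n,b.sum(),*rect(P[b]),np.median(z[b]).round(1))
E
python3 -m inch '[[0,0,0,-0.1,0.95,0,0],[0,0,0,-0.1,0.95,0,0],[0,0,0,-0.1,0.95,0,0],[0,0,0,-0.1,0.95,0,0],[0,0,0,-0.1,0.95,0,0],[0,0,0,-0.1,0.95,0,0],[0,0,0,-0.1,0.95,0,0],[0,0,0,-0.1,0.95,0,0]]' >/dev/null
python3 -m inch '[[0,0,0.022,-0.1,0.95,0,0],[0,0,0.022,-0.1,0.95,0,0],[0,0,0,0,0.7,0.5,0],[0,0,0,0,0,0.5,0],[0,0,0,0,0,0,0],[0,0,0,0,0,0,0]]' >/dev/null
python3 tubes.py top side wrist
```

```text
tcp [605.1 186.9 204.9] yaw 3.0023
side 669 [455.7 322.2] [139.8  46.4] -1.58 40.4
side 653 [613.  190.5] [140.1  44.5] -7.77 40.4
side 782 [449.8 205.5] [140.3  45.1] 2.1 40.5
wrist 5107 [489.3 207.5] [59.9 40.5] 2.21 40.5
wrist 4341 [500.8 321.7] [49.5 41.4] -1.49 40.5
wrist 7703 [613.1 191. ] [140.1  40. ] -7.29 40.6
```

```bash
python3 -m inch '[[0,0,-0.003,-0.29,0.2,0.9,0],[0,0,0,0,0,1,0],[0,0,0,0,0,1,0],[0,0,0,0,0,1,0],[0,0,0,0,0,1,0],[0,0,0,0,0,1,0],[0,0,0,0,0,0.7,0],[0,0,0,0,0,0.4,0]]' >/dev/null
python3 -m inch '[[0,0,0,0,0,0,0],[0,0,0,0,0,0,1],[0,0,0,0,0,0,1],[0,0,0,0,0,0,1],[0,0,0,0,0,0,1],[0,0,0,0,0,0,1],[0,0,0,0,0,0,1],[0,0,0,0,0,0,1]]' 80
python3 -m inch '[[0,0,0,0,0,-0.4,1],[0,0,0,0,0,-0.8,1],[0,0,0,0,0,-1,1],[0,0,0,0,0,-1,1],[0,0,0,0,0,-1,1],[0,0,0,0,0,-1,1],[0,0,0,0,0,-1,1],[0,0,0,0,0,-1,1]]'
```

```text
clock: 19.42
eef_pos: [614.9, 191.8, 33.2]
tcp_rot: [3.141, 0.002, 3.013]
contact_force: [-1.7, -2.6, 10.3]
opening: 0.437
grasp_force: 79.7
clock: 20.08
eef_pos: [613.3, 191.6, 212.8]
tcp_rot: [-3.141, -0.001, 3.013]
contact_force: [0.0, 0.6, -4.2]
opening: 0.432
grasp_force: 81.8
```

```bash
python3 -m inch '[[0,0,-0.0374,0,0,0,1],[0,0,-0.0374,0,0,0,1],[0,0,0,0.324,-0.867,0,1],[0,0,0,0.324,-0.867,0,1],[0,0,0,0.324,-0.867,0,1],[0,0,0,0.324,-0.867,0,1],[0,0,0,0.324,-0.867,0,1],[0,0,0,0.324,-0.867,0,1]]' >/dev/null
python3 -m inch '[[0,0,0,0.324,-0.867,0,1],[0,0,0,0.324,-0.867,0,1],[0,0,0,0.324,-0.867,0,1],[0,0,0,0.324,-0.867,0,1],[0,0,0,0.324,-0.867,0,1],[0,0,0,0.324,-0.867,0,1],[0,0,0,0.324,-0.867,0,1],[0,0,0,0.324,-0.867,0,1]]' >/dev/null
python3 -m inch '[[0,0,0,0.324,-0.867,0,1],[0,0,0,0.324,-0.867,0,1],[0,0,0,0.324,-0.867,0,1],[0,0,0,0.324,-0.867,0,1],[0,0,0,0.324,-0.867,0,1],[0,0,0,0.324,-0.867,0,1],[0,0,0,0.324,-0.867,0,1],[0,0,0,0.324,-0.867,0,1]]' >/dev/null
python3 -m inch '[[0,0,0,0.324,-0.867,0,1],[0,0,0,0.324,-0.867,0,1],[0,0,0,0,0,0,1],[0,0,0,0,0,0,1],[0,0,0,0,0,0,1]]'
python3 - <<'E'
from lib import *
f=grab_frame("top");cv2.imwrite("pics/t4.png",f["pixels"][180:360,380:600,::-1].repeat(3,0).repeat(3,1))
E
```

```text
clock: 22.5
eef_pos: [475.5, -345.5, 211.3]
tcp_rot: [3.141, -0.0, -3.036]
contact_force: [-0.0, -0.1, -5.6]
opening: 0.433
grasp_force: 82.1
```

View pics/t4.png

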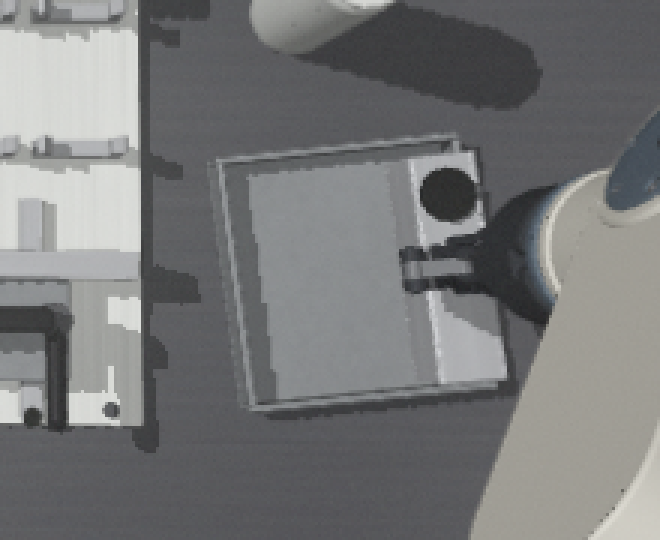

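The tagged tube is held level at (455,265), aligned with the tray. It looks offset only because it is high above the table. I'll lower it and release.

```bash
python3 -m inch '[[0,0,0,0,0,1,1],[0,0,0,0,0,1,1],[0,0,0,0,0,1,1],[0,0,0,0,0,1,1],[0,0,0,0,0,1,1],[0,0,0,0,0,1,1],[0,0,0,0,0,0.5,1],[0,0,0,0,0,0.3,1]]'
python3 -m inch '[[0,0,0,0,0,0.05,1],[0,0,0,0,0,0,0.3],[0,0,0,0,0,0,0.1],[0,0,0,0,0,0,0.1],[0,0,0,0,0,0,0.1],[0,0,0,0,0,-0.5,0.1],[0,0,0,0,0,-1,0.1],[0,0,0,0,0,-1,0]]'
python3 -m inch '[[0,0,0,0,0,-1,0],[0,0,0,0,0,-1,0],[0,0,0,0,0,-1,0],[0,0,0,0,0,-1,0],[0,0,0,0,0,-0.5,0],[0,0,0,0,0,0,0]]'
python3 - <<'E'
from lib import *
f=grab_frame("wrist");P=cloud(f);z=P[...,2]
for b in blobs((z>41)&(z<48)&(P[...,1]<-250),200):print(b.sum(),*rect(P[b]),np.median(z[b]))
E
```

```text
clock: 23.22
eef_pos: [475.3, -344.7, 39.6]
tcp_rot: [3.14, -0.002, -3.034]
contact_force: [-0.5, 0.3, -4.7]
opening: 0.434
grasp_force: 82.1
clock: 23.88
eef_pos: [475.4, -345.9, 103.8]
tcp_rot: [3.141, -0.001, -3.035]
contact_force: [0.5, -0.5, -0.0]
opening: 0.999
grasp_force: 0.0
clock: 24.38
eef_pos: [477.3, -347.3, 219.2]
tcp_rot: [-3.137, 0.005, -3.035]
contact_force: [0.4, -0.7, 0.3]
opening: 1.001
grasp_force: 0.0
7618 [ 474.9 -346.4] [140.4  40.2] 6.24 45.59534536594853
319 [ 654.5 -317.7] [61.1 22.3] -83.5 44.33223301254037
```

```bash
python3 -m inch '[[0,0,0.0217,0,0,0,0],[0,0,0,0.01,0.959,0,0],[0,0,0,0.01,0.959,0,0],[0,0,0,0.01,0.959,0,0],[0,0,0,0.01,0.959,0,0],[0,0,0,0.01,0.959,0,0],[0,0,0,0.01,0.959,0,0],[0,0,0,0.01,0.959,0,0]]' >/dev/null
python3 -m inch '[[0,0,0,0.01,0.959,0,0],[0,0,0,0.01,0.959,0,0],[0,0,0,0.01,0.959,0,0],[0,0,0,0.01,0.959,0,0],[0,0,0,0.01,0.959,0,0],[0,0,0,0.01,0.959,0,0],[0,0,0,0.01,0.959,0,0],[0,0,0,0.01,0.959,0,0]]' >/dev/null
python3 -m inch '[[0,0,0,0.01,0.959,0,0],[0,0,0,0.01,0.959,0,0],[0,0,0,0.01,0.959,0,0],[0,0,0,0.01,0.959,0,0],[0,0,0,0.01,0.959,0,0],[0,0,0,0.01,0.959,0,0],[0,0,0,0.01,0.959,0,0],[0,0,0,0.01,0.959,0,0]]' >/dev/null
python3 -m inch '[[0,0,0,0,0,0.4,0],[0,0,0,0,0,0,0],[0,0,0,0,0,0,0]]' >/dev/null
python3 tubes.py side wrist
```

```text
tcp [447.9 203.8 203.3] yaw 3.1803
side 660 [455.6 321.6] [139.9  45.9] -1.12 40.4
side 785 [449.6 205.8] [139.6  45.2] 1.81 40.4
wrist 9308 [449.9 205.9] [139.7  40.1] 2.17 40.6
wrist 9201 [455.3 322.4] [140.7  41.5] -1.42 40.5
```

```bash
python3 -m inch '[[0,0,0,-0.08,0.08,0.9,0],[0,0,0,0,0,1,0],[0,0,0,0,0,1,0],[0,0,0,0,0,1,0],[0,0,0,0,0,1,0],[0,0,0,0,0,1,0],[0,0,0,0,0,0.6,0],[0,0,0,0,0,0.22,0]]' >/dev/null
python3 -m inch '[[0,0,0,0,0,0,0],[0,0,0,0,0,0,1],[0,0,0,0,0,0,1],[0,0,0,0,0,0,1],[0,0,0,0,0,0,1],[0,0,0,0,0,0,1],[0,0,0,0,0,0,1],[0,0,0,0,0,0,1]]' 80
python3 -m inch '[[0,0,0,0,0,-0.4,1],[0,0,0,0,0,-0.8,1],[0,0,0,0,0,-1,1],[0,0,0,0,0,-1,1],[0,0,0,0,0,-1,1],[0,0,0.0137,0,0,-0.8,1],[0,0,0,0,0,0,1],[0,0,0,0,0,0,1]]'
```

```text
clock: 28.12
eef_pos: [454.2, 210.0, 42.5]
tcp_rot: [3.136, 0.006, -3.105]
contact_force: [-15.3, 7.0, 65.8]
opening: 0.173
grasp_force: 87.8
clock: 28.78
eef_pos: [451.9, 207.2, 163.5]
tcp_rot: [3.14, 0.003, 3.137]
contact_force: [-0.1, -0.3, -0.5]
opening: 0.002
grasp_force: 0.0
```

```bash
python3 tubes.py top side wrist; python3 - <<'E'
from lib import *
f=grab_frame("wrist");cv2.imwrite("pics/w5.png",f["pixels"][:,:,::-1])
E
```

```text
tcp [451.9 207.2 163.5] yaw 3.1371
side 683 [455.7 321.6] [140.3  45.7] -0.66 40.4
side 799 [449.4 205.8] [140.2  46.6] 3.24 40.5
wrist 10994 [444.2 205.8] [129.4  40.1] 2.2 40.6
wrist 12248 [455.5 322.4] [140.6  41.4] -1.59 40.4
```

View pics/w5.png

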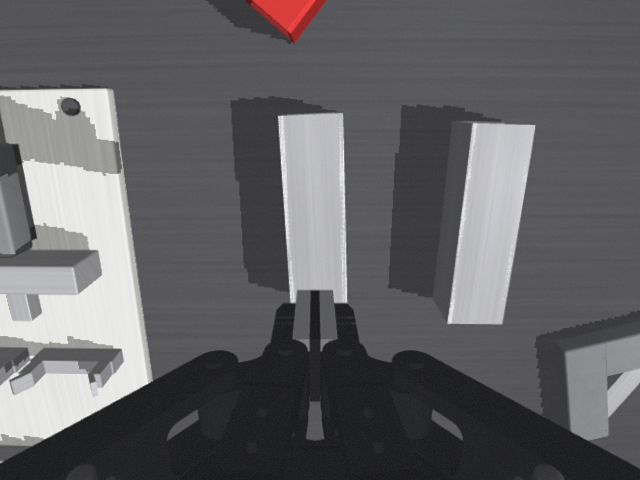

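The tube hasn't moved; it is centred at about (313,205) under the gripper. The fingers closed across its top, so the tips reach less far than I assumed. I'll go about 15 mm deeper and check the force before closing.

```bash
python3 -m inch '[[0,0,-0.0137,0.08,-0.055,0,0],[0,0,0,0,0,0.5,0],[0,0,0,0,0,1,0],[0,0,0,0,0,1,0],[0,0,0,0,0,1,0],[0,0,0,0,0,1,0],[0,0,0,0,0,0.6,0],[0,0,0,0,0,0.34,0]]' >/dev/null
python3 -m inch '[[0,0,0,0,0,0.3,0],[0,0,0,0,0,0,0],[0,0,0,0,0,0,0]]'
python3 - <<'E'
from lib import *
f=grab_frame("side");p=r.sense()["eef_pos"];c=project(f,[p])[0];print(c)
u,v=c.astype(int);cv2.imwrite("pics/s8.png",cv2.resize(f["pixels"][v-60:v+40,u-70:u+70,::-1],None,fx=5,fy=5,interpolation=0))
E
```

```text
clock: 29.9
eef_pos: [449.1, 205.4, 18.6]
tcp_rot: [-3.142, -0.0, -3.103]
contact_force: [-0.3, 1.3, 0.4]
opening: 1.003
grasp_force: 0.0
[259.79142737 220.19968184]
```

View pics/s8.png

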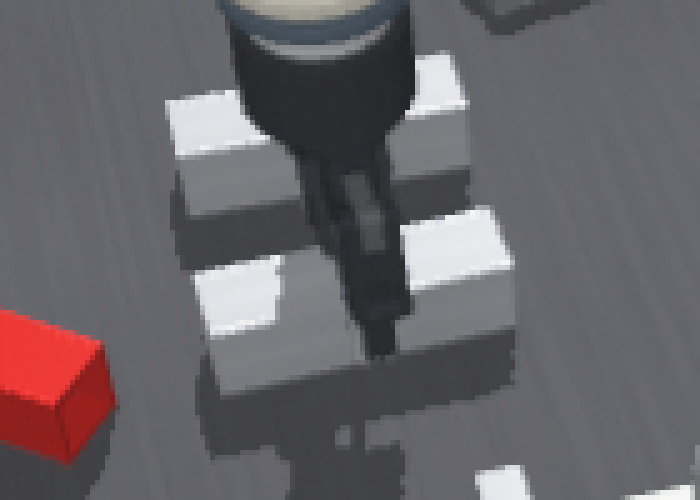

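The near finger's tip at (380,355) is well down the side of the tube, so I'll close.

```bash
python3 -m inch '[[0,0,0,0,0,0,1],[0,0,0,0,0,0,1],[0,0,0,0,0,0,1],[0,0,0,0,0,0,1],[0,0,0,0,0,0,1],[0,0,0,0,0,0,1]]' 80
python3 -m inch '[[0,0,0,0,0,-0.4,1],[0,0,0,0,0,-0.8,1],[0,0,0,0,0,-1,1],[0,0,0,0,0,-1,1],[0,0,0,0,0,-1,1],[0,0,0.0137,0,0,-1,1],[0,0,0,0,0,0,1],[0,0,0,0,0,0,1]]'
```

```text
clock: 30.45
eef_pos: [449.5, 205.7, 19.5]
tcp_rot: [3.141, 0.001, -3.104]
contact_force: [-2.2, 0.4, 12.2]
opening: 0.451
grasp_force: 81.2
clock: 31.12
eef_pos: [449.4, 205.5, 149.4]
tcp_rot: [3.141, 0.002, 3.137]
contact_force: [-0.6, 0.5, -6.1]
opening: 0.449
grasp_force: 82.7
```

```bash
python3 -m inch '[[0,0,0,-0.4325,-0.936,0,1],[0,0,0,-0.4325,-0.936,0,1],[0,0,0,-0.4325,-0.936,0,1],[0,0,0,-0.4325,-0.936,0,1],[0,0,0,-0.4325,-0.936,0,1],[0,0,0,-0.4325,-0.936,0,1],[0,0,0,-0.4325,-0.936,0,1],[0,0,0,-0.4325,-0.936,0,1]]' >/dev/null
python3 -m inch '[[0,0,0,-0.4325,-0.936,0,1],[0,0,0,-0.4325,-0.936,0,1],[0,0,0,-0.4325,-0.936,0,1],[0,0,0,-0.4325,-0.936,0,1],[0,0,0,-0.4325,-0.936,0,1],[0,0,0,-0.4325,-0.936,0,1],[0,0,0,-0.4325,-0.936,0,1],[0,0,0,0,0,0,1]]' >/dev/null
python3 -m inch '[[0,0,0,0,0,1,1],[0,0,0,0,0,0.8,1],[0,0,0,0,0,0.4,1],[0,0,0,0,0,0,1],[0,0,0,0,0,0,1]]'
cat > top.py <<'E'
from lib import *
for n in("top","side","wrist"):
  f=grab_frame(n);P=cloud(f);z=P[...,2];rgb=f["pixels"].astype(int);p=r.sense()["eef_pos"]
  m=(abs(z-p[2]-21)<5)&(abs(P[...,0]-p[0])<95)&(abs(P[...,1]-p[1])<35)&(rgb.min(2)>95)
  for b in blobs(m,80):print(n,b.sum(),*rect(P[b]),np.median(z[b]).round(1))
E
python3 top.py
```

```text
clock: 32.87
eef_pos: [608.4, -146.0, 92.2]
tcp_rot: [3.141, -0.003, 3.137]
contact_force: [0.4, 0.2, -5.1]
opening: 0.45
grasp_force: 82.8
side 311 [ 662.5 -146.3] [43. 33.] 88.16 114.2
side 744 [ 573.1 -146.2] [69.4 44.2] 1.81 114.5
wrist 37934 [ 596.6 -146.7] [113.   40.5] -0.29 115.1
```

```bash
python3 -m inch '[[0,0,0,0,0.015,0.4,1],[0,0,0,0,0,0.4,1],[0,0,0,0,0,0.3,1],[0,0,0,0,0,0.25,1],[0,0,0,0,0,0.2,1],[0,0,0,0,0,0,1],[0,0,0,0,0,0,1]]'
python3 top.py
```

```text
clock: 33.6
eef_pos: [609.2, -146.0, 54.2]
tcp_rot: [3.141, -0.001, 3.137]
contact_force: [0.3, 0.2, -4.5]
opening: 0.451
grasp_force: 83.0
side 313 [ 662.1 -146.9] [43.2 35.4] -85.36 75.8
side 717 [ 573.1 -145.4] [68.5 45.4] 1.12 75.8
wrist 37957 [ 596.2 -146.5] [112.7  40.5] -0.28 76.0
```

```bash
python3 -m inch '[[0,0,0,0,0,0.12,1],[0,0,0,0,0,0.12,1],[0,0,0,0,0,0,1],[0,0,0,0,0,0,1]]'
python3 -m inch '[[0,0,0,0,0,0,0.3],[0,0,0,0,0,0,0.2],[0,0,0,0,0,0,0.2],[0,0,0,0,0,0,0.2],[0,0,0,0,0,-0.6,0.2],[0,0,0,0,0,-1,0.1],[0,0,0,0,0,-1,0],[0,0,0,0,0,-1,0]]'
python3 -m inch '[[0,0,0,0,0,-1,0],[0,0,0,0,0,-1,0],[0,0,0,0,0,0,0],[0,0,0,0,0,0,0]]'
cat > lane.py <<'E'
from lib import *
for n in("top","side","wrist"):
  f=grab_frame(n);P=cloud(f);z=P[...,2];rgb=f["pixels"].astype(int)
  m=(z>66.5)&(z<78)&(P[...,0]<687)&(P[...,0]>500)&(P[...,1]>-200)&(P[...,1]<70)&(rgb.min(2)>95)
  for b in blobs(m,100):print(n,b.sum(),*rect(P[b]),np.median(z[b]).round(1))
E
python3 lane.py
```

```text
clock: 34.08
eef_pos: [609.9, -146.2, 49.6]
tcp_rot: [-3.141, 0.001, 3.137]
contact_force: [-2.5, 0.6, 4.9]
opening: 0.447
grasp_force: 84.0
clock: 34.75
eef_pos: [609.2, -146.0, 139.5]
tcp_rot: [3.141, -0.001, 3.137]
contact_force: [0.5, -0.4, -0.3]
opening: 0.998
grasp_force: 0.0
clock: 35.08
eef_pos: [610.5, -146.3, 190.3]
tcp_rot: [-3.141, 0.003, 3.137]
contact_force: [-0.3, 0.5, -0.9]
opening: 1.0
grasp_force: 0.0
top 191 [ 583.2 -133.8] [86.5 15.6] -1.43 69.9
side 1468 [ 609.9 -146.9] [140.1  42.5] -0.1 70.5
wrist 12428 [ 610.  -146.7] [139.4  40.2] -0.28 70.6
```

```bash
python3 -m inch '[[0,0,0.0068,0,0,0,0],[0,0,0,0.3345,0.929,0,0],[0,0,0,0.3345,0.929,0,0],[0,0,0,0.3345,0.929,0,0],[0,0,0,0.3345,0.929,0,0],[0,0,0,0.3345,0.929,0,0],[0,0,0,0.3345,0.929,0,0],[0,0,0,0.3345,0.929,0,0]]' >/dev/null
python3 -m inch '[[0,0,0,0.3345,0.929,0,0],[0,0,0,0.3345,0.929,0,0],[0,0,0,0.3345,0.929,0,0],[0,0,0,0.3345,0.929,0,0],[0,0,0,0.3345,0.929,0,0],[0,0,0,0.3345,0.929,0,0],[0,0,0,0.3345,0.929,0,0],[0,0,0,0.3345,0.929,0,0]]' >/dev/null
python3 -m inch '[[0,0,0,0.3345,0.929,0,0],[0,0,0,0.3345,0.929,0,0],[0,0,0,0.3345,0.929,0,0],[0,0,0,0.3345,0.929,0,0],[0,0,0,0.3345,0.929,0,0],[0,0,0,0,0,0,0],[0,0,0,0,0,0,0]]' >/dev/null
python3 tubes.py wrist
```

```text
tcp [453.7 323.2 187.8] yaw 3.1167
wrist 10273 [455.4 322.6] [140.2  40.1] -1.22 40.6
```

```bash
python3 -m inch '[[0,0,-0.001,-0.068,-0.02,0.9,0],[0,0,0,0,0,1,0],[0,0,0,0,0,1,0],[0,0,0,0,0,1,0],[0,0,0,0,0,1,0],[0,0,0,0,0,1,0],[0,0,0,0,0,0.55,0],[0,0,0,0,0,0.3,0]]' >/dev/null
python3 -m inch '[[0,0,0,0,0,0,0],[0,0,0,0,0,0,1],[0,0,0,0,0,0,1],[0,0,0,0,0,0,1],[0,0,0,0,0,0,1],[0,0,0,0,0,0,1],[0,0,0,0,0,0,1]]' 80
python3 -m inch '[[0,0,0,0,0,-0.4,1],[0,0,0,0,0,-0.8,1],[0,0,0,0,0,-1,1],[0,0,0,0,0,-1,1],[0,0,0,0,0,-1,1],[0,0,-0.0055,0,0,-1,1],[0,0,0,0,0,0,1],[0,0,0,0,0,0,1]]'; python3 top.py
```

```text
clock: 38.45
eef_pos: [456.9, 322.7, 21.5]
tcp_rot: [3.14, 0.002, 3.118]
contact_force: [-1.2, -0.7, 8.8]
opening: 0.449
grasp_force: 81.4
clock: 39.12
eef_pos: [456.7, 322.5, 151.5]
tcp_rot: [3.14, 0.002, 3.136]
contact_force: [0.9, -0.0, -4.6]
opening: 0.451
grasp_force: 82.0
top 435 [496.4 322.6] [52.5 39.9] 1.21 169.9
top 235 [412.4 314.9] [56.6 23.8] 1.9 169.9
side 286 [494.3 318.4] [62.3 48.4] 3.91 168.8
side 351 [416.8 319.3] [65.2 47.8] -2.24 168.7
wrist 38444 [441.8 323.5] [116.1  46.7] -0.39 168.1
wrist 212 [444.  297.9] [5.  1.5] 84.98 169.9
```

```bash
python3 -m inch '[[0,0,0,-0.447,-0.879,0,1],[0,0,0,-0.447,-0.879,0,1],[0,0,0,-0.447,-0.879,0,1],[0,0,0,-0.447,-0.879,0,1],[0,0,0,-0.447,-0.879,0,1],[0,0,0,-0.447,-0.879,0,1],[0,0,0,-0.447,-0.879,0,1],[0,0,0,-0.447,-0.879,0,1]]' >/dev/null
python3 -m inch '[[0,0,0,-0.447,-0.879,0,1],[0,0,0,-0.447,-0.879,0,1],[0,0,0,-0.447,-0.879,0,1],[0,0,0,-0.447,-0.879,0,1],[0,0,0,-0.447,-0.879,0,1],[0,0,0,-0.447,-0.879,0,1],[0,0,0,0,0,0,1],[0,0,0,0,0,0,1]]' >/dev/null
python3 -m inch '[[0,0,0,0,0,1,1],[0,0,0,0,0,0.8,1],[0,0,0,0,0,0.4,1],[0,0,0,0,0,0,1],[0,0,0,0,0,0,1]]'
python3 top.py
```

```text
clock: 41.02
eef_pos: [610.0, 14.1, 94.3]
tcp_rot: [3.142, -0.002, 3.136]
contact_force: [1.1, 0.5, -4.4]
opening: 0.449
grasp_force: 82.0
top 175 [577.2  13.7] [37.9 28.1] -89.91 113.3
side 217 [660.8  12.5] [43.  38.6] 83.94 114.2
side 540 [573.6  12.9] [71.9 47.2] -5.32 114.5
wrist 38171 [597.9  13.6] [116.2  40.6] -0.32 114.8
```

```bash
python3 -m inch '[[0,0,0,0,0,0.4,1],[0,0,0,0,0,0.4,1],[0,0,0,0,0,0.3,1],[0,0,0,0,0,0.25,1],[0,0,0,0,0,0.15,1],[0,0,0,0,0,0.14,1],[0,0,0,0,0,0.14,1],[0,0,0,0,0,0,1]]'
python3 top.py
```

```text
clock: 41.83
eef_pos: [610.8, 13.5, 51.5]
tcp_rot: [-3.142, -0.0, 3.136]
contact_force: [-5.8, 0.2, 8.3]
opening: 0.449
grasp_force: 83.7
side 131 [698.1  12.7] [63.4 15. ] 89.93 69.1
side 218 [662.   12.1] [42.5 34.6] 87.91 70.7
side 519 [573.1  11.7] [70.4 46.4] -4.27 70.6
wrist 38155 [597.3  13.1] [116.2  40.6] -0.41 70.5
```

```bash
python3 -m inch '[[0,0,0,0,0,0,0.3],[0,0,0,0,0,0,0.2],[0,0,0,0,0,0,0.2],[0,0,0,0,0,0,0.2],[0,0,0,0,0,-0.6,0.2],[0,0,0,0,0,-1,0.1],[0,0,0,0,0,-1,0],[0,0,0,0,0,-1,0]]' >/dev/null
python3 -m inch '[[0,0,0,0,0,-1,0],[0,0,0,0,0,-1,0],[0,0,0,0,0,-1,0],[0,0,0,0,0,0,0],[0,0,0,0,0,0,0]]'
python3 lane.py
```

```text
clock: 43.07
eef_pos: [611.8, 13.6, 217.1]
tcp_rot: [3.141, 0.003, 3.136]
contact_force: [-0.1, -0.1, -0.8]
opening: 1.006
grasp_force: 0.0
top 506 [ 608.  -154.5] [139.4  24.3] 1.28 69.9
top 664 [580.6  12.9] [86.  39.7] -0.1 70.0
side 1101 [609.3  12.7] [140.8  44.6] 0.12 70.6
side 1470 [ 609.8 -146.9] [140.5  43.3] -0.68 70.6
wrist 10545 [609.   12.9] [139.6  40.2] -0.33 70.6
wrist 10411 [ 610.  -146.5] [140.3  42.1] -0.14 70.6
```

```bash
python3 -m inch '[[0,0,0,0.981,-0.455,0,0.5],[0,0,0,0.981,-0.455,0,0.5],[0,0,0,0.981,-0.455,0,0.5],[0,0,0,0.981,-0.455,0,0.5],[0,0,0,0.981,-0.455,0,0.5],[0,0,0,0.981,-0.455,0,0.5],[0,0,0,0.981,-0.455,0,0.5],[0,0,0.0383,0,0,0,0.5]]' >/dev/null
python3 -m inch '[[0,0,0.0383,0,0,0,0.5],[0,0,0.0383,0,0,0,0.5],[0,0,0.0383,0,0,0,0.5],[0,0,0.0383,0,0,0,0.5],[0,0,0.0383,0,0,0,0.5],[0,0,0.0383,0,0,0,0.5],[0,0,0.0383,0,0,0,0.5],[0,0,0.0383,0,0,0,0.5]]' >/dev/null
python3 -m inch '[[0,0,0.0383,0,0,0,0.5],[0,0,0.0383,0,0,0,0.5],[0,0,0.0383,0,0,0,0.5],[0,0,0.0383,0,0,0,0.5],[0,0,0,0,0,0,0.5],[0,0,0,0,0,0,0.5]]'
python3 - <<'E'
from lib import *
for n in("wrist","side"):
  f=grab_frame(n);P=cloud(f);z=P[...,2];rgb=f["pixels"].astype(int)
  ok=(P[...,0]>340)&(P[...,0]<560)&(P[...,1]<80)&(P[...,1]>-200)
  for b in blobs(ok&(z>100)&(z<120),60): print(n,"h",b.sum(),*rect(P[b]),np.median(z[b]))
E
```

```text
clock: 45.05
eef_pos: [438.1, -65.0, 214.6]
tcp_rot: [-3.14, -0.0, 1.575]
contact_force: [0.2, -0.5, 0.6]
opening: 0.5
grasp_force: 0.0
wrist h 4215 [439.7 -64.5] [98.3 18. ] 89.46 112.10218808420439
side h 468 [439.6 -66.4] [99.6 18.2] 89.68 111.74468380738153
```

```bash
python3 -m inch '[[0,0,0,0,0.064,0.9,0.5],[0,0,0,0,0,1,0.5],[0,0,0,0,0,1,0.5],[0,0,0,0,0,1,0.5],[0,0,0,0,0,0.6,0.5],[0,0,0,0,0,0.24,0.5],[0,0,0,0,0,0,0.5],[0,0,0,0,0,0,0.5]]'
python3 -m inch '[[0,0,0,0,0,0,1],[0,0,0,0,0,0,1],[0,0,0,0,0,0,1],[0,0,0,0,0,0,1],[0,0,0,0,0,0,1]]' 60
python3 -m inch '[[0,0,0,0,0.2,0,1],[0,0,0,0,0.2,0,1],[0,0,0,0,0.2,0,1],[0,0,0,0,0.2,0,1],[0,0,0,0,0.2,0,1],[0,0,0,0,0.2,0,1],[0,0,0,0,0.2,0,1],[0,0,0,0,0.2,0,1]]'
python3 -m inch '[[0,0,0,0,0.2,0,1],[0,0,0,0,0.2,0,1],[0,0,0,0,0.16,0,1],[0,0,0,0,0.12,0,1],[0,0,0,0,0.1,0,1],[0,0,0,0,0,0,1],[0,0,0,0,0,0,1]]'
```

```text
clock: 45.82
eef_pos: [440.5, -65.1, 97.3]
tcp_rot: [-3.141, -0.0, 1.573]
contact_force: [0.1, -0.2, 0.3]
opening: 0.499
grasp_force: 0.0
clock: 46.23
eef_pos: [441.0, -65.1, 98.2]
tcp_rot: [3.14, 0.0, 1.571]
contact_force: [-1.7, 1.0, 6.3]
opening: 0.196
grasp_force: 59.2
clock: 46.9
eef_pos: [480.0, -65.4, 98.2]
tcp_rot: [-3.141, 0.001, 1.572]
contact_force: [-6.2, -3.0, 9.9]
opening: 0.191
grasp_force: 59.7
clock: 47.48
eef_pos: [498.1, -65.4, 98.2]
tcp_rot: [-3.139, 0.001, 1.572]
contact_force: [-10.3, -3.2, 14.2]
opening: 0.196
grasp_force: 60.3
```

```bash
python3 -m inch '[[0,0,0,0,0.08,0,1],[0,0,0,0,0.08,0,1],[0,0,0,0,0,0,1],[0,0,0,0,0,0,1],[0,0,0,0,0,0,1]]'
python3 -m inch '[[0,0,0,0,0.08,0,1],[0,0,0,0,0,0,1],[0,0,0,0,0,0,1],[0,0,0,0,0,0,1]]'
cat > fin.py <<'E'
from lib import *
for n in("side","top","wrist"):
  f=grab_frame(n);P=cloud(f);z=P[...,2];rgb=f["pixels"].astype(int)
  ok=(P[...,0]>340)&(P[...,1]<80)&(P[...,1]>-200)
  for b in blobs(ok&(P[...,0]<560)&(z>60)&(z<67)&(rgb.min(2)>120),60): print(n,"bar",b.sum(),*rect(P[b]),np.median(z[b]))
  for b in blobs(ok&(P[...,0]<560)&(z>100)&(z<120),60): print(n,"h",b.sum(),*rect(P[b]),np.median(z[b]))
  for b in blobs(ok&(P[...,0]<560)&(z>72)&(z<95)&(rgb.max(2)<110),60): print(n,"lev",b.sum(),*rect(P[b]),np.median(z[b]))
  m=ok&(z>69)&(z<78)&(P[...,0]<695)&(P[...,0]>540)&(rgb.min(2)>95)
  for b in blobs(m,100):print(n,"tube",b.sum(),*rect(P[b]),np.median(z[b]).round(1))
E
python3 fin.py
```

```text
clock: 47.9
eef_pos: [499.9, -65.5, 98.2]
tcp_rot: [-3.135, 0.001, 1.572]
contact_force: [-18.4, -4.0, 24.5]
opening: 0.19
grasp_force: 61.5
clock: 48.23
eef_pos: [499.9, -65.4, 98.2]
tcp_rot: [-3.131, 0.0, 1.572]
contact_force: [-25.9, -5.3, 32.2]
opening: 0.192
grasp_force: 62.5
side bar 725 [ 539.8 -100.6] [167.8  26.3] -87.44 64.52159058853101
side h 410 [500.6 -73.9] [81.8 40.9] -73.27 111.75063589262925
side lev 426 [ 467.6 -125.5] [84.1 30.1] 12.7 86.93573347702375
side tube 645 [635.2  12.1] [118.   42.8] -0.02 70.8
side tube 1261 [ 621.2 -147.2] [145.7  42.4] -0.4 70.9
top bar 261 [539.2  17.1] [66.  19.8] -89.8 63.904704015181096
top lev 136 [ 443.8 -119.6] [44.4 15.2] -2.4 89.16351269390123
top tube 461 [639.2  12.9] [102.4  39.7] -0.0 70.7
top tube 193 [ 661.6 -146.1] [58.3 37.2] -0.55 70.5
top tube 236 [ 624.  -146.5] [57.2 40. ] -0.96 70.7
top tube 241 [575.   13.9] [53.4 37.2] 0.16 70.6
wrist bar 14980 [540.2 -30.8] [160.6  19.9] 89.68 64.53296688724767
wrist h 13887 [498.6 -64.8] [97.9 42.5] 75.31 112.0994369027452
wrist lev 67 [ 510.6 -119. ] [7.4 1.3] -88.72 83.41563132401842
wrist lev 147 [ 486.5 -119.7] [12.8  4.6] 86.91 86.95426039194388
wrist tube 20373 [592.1  13.1] [84.5 40.4] -0.56 70.5
wrist tube 4360 [ 646.6 -135.6] [81.9 33.6] -33.69 70.5
wrist tube 260 [ 581.7 -146.4] [23.8  5. ] -40.54 70.6
```

The carriage is home: the bar moved 60 mm, and the force rose at the stop. I'll release it and move to the left side of the lever.

```bash
python3 -m inch '[[0,0,0,0,-0.08,0,0.5],[0,0,0,0,0,0,0.5],[0,0,0,0,0,0,0.5],[0,0,0,0,0,-1,0.5],[0,0,0,0,0,-1,0.5],[0,0,0,0,0,-1,1],[0,0,0,0,-0.8,0,1],[0,0,0,0,-0.8,0,1]]' >/dev/null
python3 -m inch '[[0,0,0,-0.55,-0.8,0,1],[0,0,0,-0.55,0,0,1],[0,0,0,0,0,0,1],[0,0,0,0,0,0,1],[0,0,0,0,0,0,1]]'
python3 fin.py | grep -v wrist
```

```text
clock: 49.47
eef_pos: [444.6, -92.4, 172.2]
tcp_rot: [3.141, -0.0, 1.571]
contact_force: [-0.3, -0.4, 0.5]
opening: -0.004
grasp_force: 0.0
side bar 972 [540.2 -66.4] [236.2  22. ] 89.56 64.4735913278538
side h 459 [499.6 -66.9] [98.6 18.6] 89.84 111.66833749851742
side lev 414 [ 466.5 -125.7] [82.5 30.3] 13.43 86.88689420412834
side tube 929 [622.2  11. ] [144.9  46.2] -0.08 70.7
side tube 1260 [ 621.  -147.1] [145.6  42.1] -0.5 70.8
top bar 780 [538.6 -65.9] [232.1  20. ] 89.67 63.891339039267336
top h 236 [498.8 -44.1] [56.7 17.2] -89.77 110.90804266300302
top tube 165 [671.8  12.2] [44.7 38.8] -3.59 70.8
top tube 150 [ 669.2 -146.2] [38.6 37.5] -0.27 70.7
top tube 576 [ 605.2 -146.4] [113.   39.6] -0.57 70.7
top tube 556 [603.9  12.9] [111.   39.6] -0.02 70.7
```

```bash
python3 -m inch '[[0,0,0,0,-0.18,0.8,1],[0,0,0,0,0,1,1],[0,0,0,0,0,1,1],[0,0,0,0,0,0.6,1],[0,0,0,0,0,0.32,1],[0,0,0,0,0,0,1],[0,0,0,0,0,0,1]]'
python3 -m inch '[[0,0,0,-0.24,-0.015,0,1],[0,0,0,-0.24,-0.015,0,1],[0,0,0,-0.24,-0.015,0,1],[0,0,0,-0.24,-0.015,0,1],[0,0,0,-0.193,0,0,1],[0,0,0,-0.193,0,0,1],[0,0,0,-0.193,0,0,1]]'
python3 -m inch '[[0,0,0,-0.193,0.053,0,1],[0,0,0,-0.193,0.053,0,1],[0,0,0,-0.193,0.053,0,1],[0,0,0,-0.196,0.123,0,1],[0,0,0,-0.196,0.123,0,1],[0,0,0,-0.196,0.123,0,1]]'
python3 -m inch '[[0,0,0,-0.15,0.17,0,1],[0,0,0,-0.15,0.17,0,1],[0,0,0,-0.15,0.17,0,1],[0,0,0,-0.08,0.123,0,1],[0,0,0,-0.08,0.123,0,1],[0,0,0,-0.08,0.123,0,1],[0,0,0,0,0,0,1]]'
python3 lev.py q
```

```text
clock: 50.2
eef_pos: [439.5, -92.4, 79.1]
tcp_rot: [-3.141, -0.0, 1.572]
contact_force: [1.3, 0.7, 0.6]
opening: 0.0
grasp_force: 0.0
clock: 50.78
eef_pos: [437.8, -131.6, 79.1]
tcp_rot: [3.142, -0.0, 1.571]
contact_force: [0.4, 3.6, 1.4]
opening: 0.003
grasp_force: 1.3
clock: 51.28
eef_pos: [451.2, -160.6, 78.9]
tcp_rot: [-3.141, -0.0, 1.572]
contact_force: [-1.1, 3.3, 2.1]
opening: -0.001
grasp_force: 1.6
clock: 51.87
eef_pos: [473.8, -177.9, 79.0]
tcp_rot: [3.141, 0.0, 1.572]
contact_force: [0.2, 0.2, 0.8]
opening: 0.001
grasp_force: 0.3
125 [ 492.5 -181.5] [33.1 17.3] 72.87 91.0 [ 482. -199.   85.] [ 501. -166.   96.]
```

```bash
python3 -m inch '[[0,0,0,0,0.12,0,1],[0,0,0,0,0.12,0,1],[0,0,0,0,0,0,1]]'
python3 -m inch '[[0,0,0,0,0.12,0,1],[0,0,0,0,0,0,1],[0,0,0,0,0,0,1]]'
python3 lev.py q
```

```text
clock: 52.17
eef_pos: [476.3, -177.6, 78.6]
tcp_rot: [-3.136, 0.0, 1.572]
contact_force: [-12.8, -4.8, 9.0]
opening: -0.001
grasp_force: 6.9
clock: 52.42
eef_pos: [476.8, -177.6, 78.4]
tcp_rot: [-3.131, -0.0, 1.573]
contact_force: [-20.8, -7.9, 15.4]
opening: 0.001
grasp_force: 12.2
116 [ 498.4 -182.7] [33.8 16.7] 51.28 91.0 [ 483. -199.   83.] [ 503. -165.   97.]
```

At the stop. Now I'll back off, raise the arm, move clear and verify.

```bash
python3 -m inch '[[0,0,0,0,-0.6,0,1],[0,0,0,0,-0.6,0,1],[0,0,0,0,0,-1,1],[0,0,0,0,0,-1,1],[0,0,0,0,0,-1,1],[0,0,0,0,0,-1,1],[0,0,0,0.9,-0.2,-1,1],[0,0,0,0.9,-0.2,-1,1]]' >/dev/null
python3 -m inch '[[0,0,0,1,-0.2,0,1],[0,0,0,1,-0.2,0,1],[0,0,0,1,-0.2,0,1],[0,0,0,1,-0.2,0,1],[0,0,0,1,0,0,1],[0,0,0,1,0,0,1],[0,0,0,1,0,0,1],[0,0,0,1,0,0,1]]' >/dev/null
python3 -m inch '[[0,0,0,1,0,0,1],[0,0,0,1,0,0,1],[0,0,0,1,0,0,1],[0,0,0,1,0,0,1],[0,0,0,0,0,0,1],[0,0,0,0,0,0,1]]'
python3 fin.py; python3 - <<'E'
from lib import *
f=grab_frame("top");cv2.imwrite("pics/t9.png",f["pixels"][:,:,::-1])
E
```

```text
clock: 54.3
eef_pos: [422.0, 168.6, 229.1]
tcp_rot: [3.141, -0.0, 1.574]
contact_force: [-0.1, 0.6, 0.1]
opening: 0.0
grasp_force: 0.0
side bar 1036 [544.8 -65.9] [238.   31.2] 89.69 64.4966624116476
side h 463 [499.6 -67. ] [98.6 18.7] 89.6 111.49271508822767
side lev 395 [ 498.1 -151.1] [97.1 22.1] 89.15 87.67424788320477
side tube 928 [621.2  12.2] [146.5  43.3] -0.17 70.8
side tube 1279 [ 621.4 -147.5] [145.6  41.9] -0.57 70.9
top bar 863 [539.3 -66. ] [232.2  21.4] 89.63 63.888367615706784
top h 400 [498.9 -64.9] [98.5 17.3] -89.95 111.13246380836222
top lev 278 [ 497.3 -153.6] [82.5 21.5] 88.56 87.6167741058432
top tube 387 [642.7  12.9] [100.2  39.7] -0.01 70.8
top tube 705 [ 618.6 -146.6] [139.8  39.8] -0.39 70.8
top tube 293 [582.7  13.9] [68.6 37.3] 0.16 70.8
wrist bar 712 [542.8  39.6] [34.4 27.6] -31.99 64.48374454368937
wrist bar 214 [539.3 -34. ] [30.5 10.3] -39.74 64.56740487725298
wrist tube 5317 [621.6  13.1] [144.3  42.4] -0.46 70.5
```

View pics/t9.png

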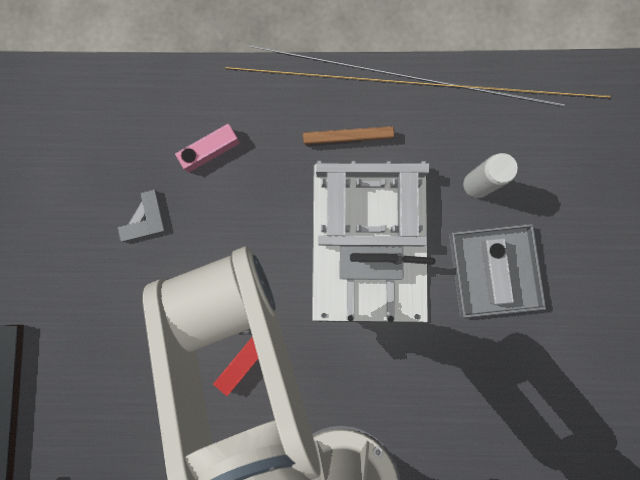

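The top view shows everything in place:
- Tubes lie in the outer lanes at (336,205) and (409,205), spanning from the pusher bar to the fence.
- The lever points straight right to (433,261).
- The tagged tube lies in the tray at (499,270).
- The brush, can and square are where they were.

```bash
python3 -c "
from rig import r
print(r.sign_off())"
```

```text
the job is handed in; nothing more can be done
None
```

The job is handed in, with no verdict returned: both sound tubes are squared against the fence with the carriage home and the lever locked, the tagged piece is flat in the reject tray, and nothing else was disturbed.

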